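Set and lock the guide of a sloping slicing stand

ROBOT

A 6-joint arm with a two-finger parallel gripper is mounted at the origin on a cart in front of the work surface, level with it; the furniture and walls round the work are solid. World frame = base frame: x ahead of the robot, y to its left, z up, the work surface at z = 0. Lengths are in m, angles in rad, forces in N, time in s.
With the tool pointing down it reaches from about 0.375 to 0.9 m from the base axis. Payload 3.1 kg.
Tool frame: the origin (TCP) lies midway between the tips of the shut fingers; the grasp point (between the pads) lies 19 mm behind it; x points along the fingers, z is the direction in which the jaws open and shut, and the axes are right-handed (so a half turn about x gives the same grasp; the last joint's range is limited). The gripper opens to 85 mm and grips with 20 to 120 N. Pads are 22 mm wide; open, the fingers measure 114 mm over their backs; the gripper's body (76 mm by 85 mm) begins 54 mm behind the grasp point. The pads swing forward as they close: fully open they stand 13 mm farther back than shut.
Start: joints at [1.129, 0.527, 1.433, -0, 1.181, -0.178], TCP at [0.162, 0.604, 0.231] pointing down, gripper open.
Joint ranges: [-3.08, 3.08], [-0.75, 2.2], [0.22, 2.44], [-1.43, 4.57], [0, 2.65], [-2.85, 2.85]. Speed limits (rad/s): [2.79, 2.79, 3.14, 3.14, 3.14, 3.14].

INTERFACE

Orientations are given as a unit quaternion [x, y, z, w].
In Python, from station import telemetry, optics, manip gives the robot as it stands.
- The arm moves only by the tool step_arm, never from a script. Its argument "commands" is a list of rows, each a list of 4 numbers: the shift along the tool's x, y, z in m, then the turn about the tool's x in rad. A call has 1 to 8 rows; each row is the pose to reach, as a shift and turn from the pose measured when the call began, along the tool's axes at that moment; what a row does not reach only later rows make up. A row lasts 1/12 s, in which the tool goes at most 41.7 mm and 7.16 degrees, less where a joint would pass 70% of its speed; a pose out of reach is approached as far as the arm can. A call with a gripper value outside its range is refused whole. "jaw" is the finger opening in m, from 0 to 0.0854, set as the call begins (left out, the last holds). The fingers move at their own pace and stop on an object; "grip_force" is the grip in N (left out, the last holds). Time passes only in rows, so rows that repeat a pose let the fingers close. It gives the time, the measured TCP pose, the force and the opening at its end, in the units of the state.
- telemetry.sense(): the state, without advancing time (a new reading comes with each control period).
- optics.snapshot(name): name is "scene" or "top" or "wrist"; returns the picture (480x640x3 uint8, red, green, blue); there is no depth.
- optics.camera_params(name): a dict with "mtx" (3x3 intrinsics, pixels), "k1" (the pictures are not rectified: a ray, as slopes to the right and down, at radius r is drawn at 1 + k1 r^2 times it, then the intrinsics apply), "origin" and "attitude" of the camera in the world. Camera axes: x right, y down, z forward; pixel columns grow to the right and rows downward; lengths in m; the calibration is good to about 2 mm. A picture is of the moment at which its call begins: read the wrist's pose just before it. camera_params takes no time and is no camera call; for the wrist camera it gives the pose at the moment of the call.
- manip.sign_off(): hands the job in, once; it reports no verdict.
The state is a dict: "t": time; "q": joint angles; "qd": joint speeds; "tau": joint torques, N m; "tcp_pos": TCP position; "tool_rot": TCP orientation; "force": force on the tool from outside, world axes, zero at the start; "ft_torque": the same for the moment, N m; "finger_gap": opening from 0.0 (shut) to 1.0 (fully open).
Only numpy, scipy, OpenCV 4.12 (cv2) and the standard library are available. Lean on these libraries where they do the work, as an engineer would, in place of code of your own. Each camera call takes 0.05 s, during which the arm holds its last target.

TASK

Set the slicing stand for straight cuts: push the guide bar near its free end so that it swings about the stud, up the slope, until it rests against the stop pin. Then swing the clamp lever clockwise as far as it goes so that it clamps the bar, run the bar-shaped lock nut above it down the stud clockwise, and tighten it firmly against the lever's hub so that the two stay jammed. Let go, and do not shift the stoneware, jars and other things round the stand.

Things in the scene. Friction and masses are not known exactly. Their poses are not given: they have to be found in the camera images.
- deck_middle (a point): middle of the top face of the wooden deck of a fixed slicing stand: 260 mm wide (y), 140 mm deep (x), 12 mm thick, sloping up away from the robot at 22 degrees; low edge about 20 mm, high edge 72 mm above the counter. z is the deck's normal (leaning 22 degrees towards the robot), x straight up the slope, y to the left. A glass guard 210 mm high stands along the counter at about x = 0.60 m
- stud (a point): foot of the steel stud (10 mm thick, 79 mm high) on the deck's face, left part of the deck; axes as deck_middle, so z is the stud's axis. Guide bar, clamp lever and lock nut are stacked on it in this order, upwards
- stop_pin (a point): foot, on the deck's face, of the steel stop pin (12 mm thick, 30 mm high): 21 mm uphill and 165 mm to the right of the stud; axes as deck_middle
- guide_bar (a joint): angle a (rad) of the guide bar about the stud from the stop pin: 0 against the pin, where it points to the right along the deck; it grows to at most 0.62 as the free end swings down the slope towards the robot. The bar points along (-sin a, -cos a) in the stud's x, y. A stiff pivot (0.2 N m): it stays where it is left
- clamp_lever_turn (a joint): angle q (rad) by which the clamp lever, the first nut, is turned clockwise seen from above: 1.2 is its end, clamped on the bar. The arm points along (cos p, sin p) in the stud's x, y, p = 2.42 - q: to the left and down the slope at 0, to the left and up the slope at 1.2. It sinks 3.2 mm per rad. Turning takes 0.1 N m; it stays where it is left
- fence_end (a point): point in the middle of the guide bar's aluminium fence near its free end, 150 mm from the stud's axis, 14 mm above the deck. The fence is 26 mm wide, stands 28 mm above the deck and reaches from 98 to 190 mm from the axis, on a steel strip 30 mm wide and 8 mm high that carries a 14 mm boss on the stud
- lever_tip (a point): centre of the 21 mm ball at the end of the black lever arm, 85 mm from the stud's axis, 43 mm above the deck when clamped, up to 47 mm before. The arm is a 12 mm round rod that rises from the 32 mm hub to the ball
- clamp_lever: the black clamp lever; origin under its hub on the stud's axis, x along the arm, z along the stud. The hub is 32 mm across and 18 mm high; clamped, its top is 33 mm above the deck
- lock_nut: the black bar-shaped lock nut above the lever: a bar 70 mm long, 16 mm thick and 22 mm high with two flat sides, on a 9 mm high round steel collar, 28 mm across. Origin under the collar on the stud's axis, x along the bar, z along the stud; the bar spans z 9 to 31 mm. The stud stands up through it, up to 15 mm above its top when it is run down
- nut_grip (a point): point on the stud's axis 21 mm above the lock nut's origin, in the middle of the bar, to grip across its 16 mm thickness. Axes as body lock_nut
- lock_nut_turn (a joint): angle (rad) the lock nut has been turned clockwise seen from above the deck, 0 to 4; it sinks 3.2 mm per rad, turns with about 0.08 N m, and meets the hub of the clamped lever at about 2.8 rad. From there it stiffens by about 0.13 N m per rad and the press on the hub grows by 40 N per rad: at 3.1 rad it is firmly tight, turning on to 3.5 does no harm. It stays tight when let go
- salt_ramekin: bystander: small ceramic ramekin, 70 mm wide, 42 mm high, left of the stand; origin under its centre
- teaspoon_1: bystander: steel teaspoon, 130 mm long, farthest left; origin under its centre
- spice_jar_1: bystander: spice jar, 46 mm wide, 106 mm high, farther left; origin under its centre
- kitchen_timer: bystander: white wedge-shaped timer, 53 x 70 x 50 mm, right of the stand; origin under its centre
- stone_cup: bystander: stoneware cup, 68 mm wide, 62 mm high, left of the ramekin; origin under its centre
- jar_1: bystander: jar with a lid, 68 mm wide, 84 mm high, farther left; origin under its centre

How it is judged:
By the outcome, as a careful person would: the job done as asked, in the order asked, and still so for the second after the job is handed in, with the robot touching nothing.
It also fails if it takes over 72 s, if anything falls off the work surface, if the arm or the gripper's body presses on something with over 40 N, if the wrist force passes 120 N, or if a joint passes its speed limit or range.

## Working session

There is one attempt and no reset: what is moved stays moved. The work goes in short steps, Python scripts to look and compute and a tool call to move; the robot and the scene stay as the last step left them, time stands still between calls to the robot, and variables do not carry over. Pictures are saved under pics/ and viewed, and the job is handed in when it is done.

Besides the shell and the picture viewer there is one more tool, called after "Call:" by a JSON object that holds its "api" and its "payload". step_arm: Moves the arm, as the interface text tells. Its arguments: {"type":"object","properties":{"commands":{"type":"array","items":{"type":"array","items":{"type":"number"}}},"jaw":{"type":"number"},"grip_force":{"type":"number"}},"required":["commands"]}

```bash
ls; mkdir -p pics; python3 - <<'E'
from station import telemetry, optics, manip
import cv2,numpy as np
s=telemetry.sense();print(s)
for n in ["scene","top","wrist"]:
    p=optics.camera_params(n);print(n,p)
    im=optics.snapshot(n);cv2.imwrite(f"pics/{n}0.png",im[:,:,::-1])
E
```

```text
pics
{'t': 0.0, 'q': array([ 1.12947114e+00,  5.28471363e-01,  1.43392898e+00,  4.03035724e-06,
        1.18138625e+00, -1.78534142e-01]), 'qd': array([-1.89927961e-03, -1.55181987e-03, -5.02280327e-05, -1.57053950e-03,
       -9.89493761e-04, -4.63474021e-04]), 'tau': array([-7.27859860e-04, -4.42349267e+01, -1.78026348e+01, -2.23703200e-04,
        8.56320723e-03, -9.22240332e-06]), 'tcp_pos': array([0.16203616, 0.60287768, 0.23032194]), 'tool_rot': array([-0.43053434,  0.56188912,  0.42982654,  0.56050865]), 'force': array([-0.35275799,  0.58203781,  0.7319105 ]), 'ft_torque': array([ 0.01352696, -0.01533604, -0.04296575]), 'finger_gap': 0.9986690305763704}
scene {'mtx': array([[467.34556241,   0.        , 320.87058045],
       [  0.        , 467.34556241, 232.25456697],
       [  0.        ,   0.        ,   1.        ]]), 'k1': -0.09225626352483624, 'origin': array([-0.50129776, -0.65177924,  0.7819656 ]), 'attitude': array([ 0.75626064, -0.42945815,  0.24922403, -0.42605507])}
top {'mtx': array([[526.21150682,   0.        , 321.14958076],
       [  0.        , 526.21150682, 243.45242897],
       [  0.        ,   0.        ,   1.        ]]), 'k1': -0.07936601537738487, 'origin': array([ 0.208628  , -0.08252621,  1.25664334]), 'attitude': array([ 0.72167816, -0.68353172,  0.07700268, -0.07768921])}
wrist {'mtx': array([[375.34395389,   0.        , 321.21750777],
       [  0.        , 375.34395389, 236.54467602],
       [  0.        ,   0.        ,   1.        ]]), 'k1': -0.031930602041269004, 'origin': array([0.09733666, 0.62232157, 0.37179012]), 'attitude': array([0.78653633, 0.60288175, 0.080605  , 0.10675692])}
```

View pics/scene0.png

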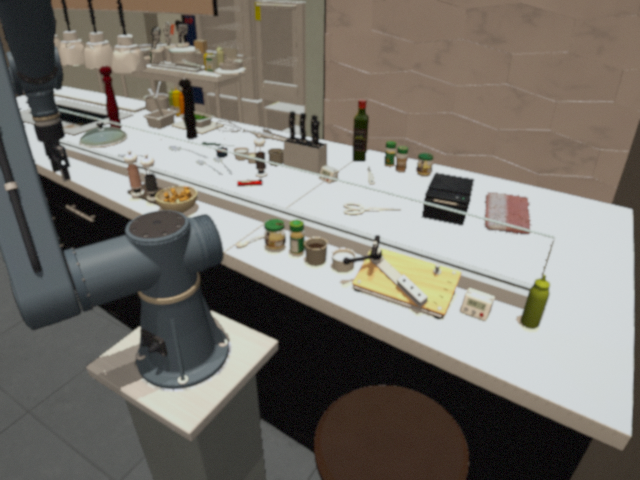

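View pics/top0.png

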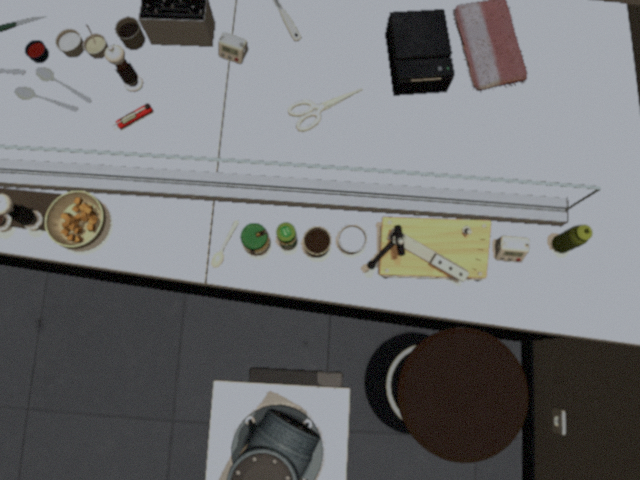

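View pics/wrist0.png

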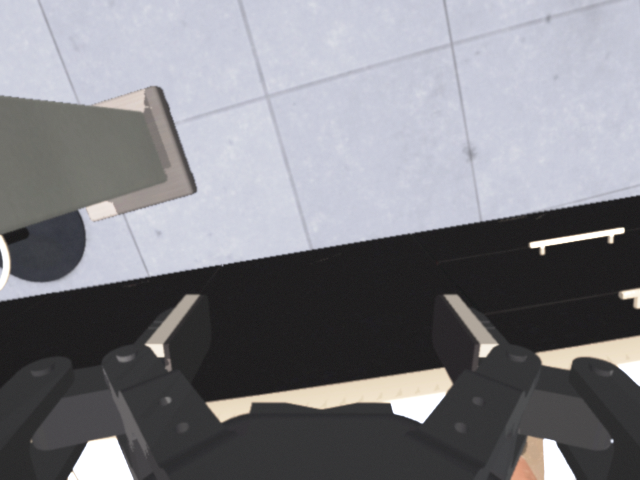

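```bash
cat > h.py <<'E'
import numpy as np,cv2
from scipy.spatial.transform import Rotation as R
from station import telemetry, optics, manip
def ray(p,uv):
    K=p['mtx'];d=np.array([[uv]],float)
    n=cv2.undistortPoints(d,K,np.array([p['k1'],0,0,0.]))[0,0]
    v=R.from_quat(p['attitude']).apply([n[0],n[1],1]);return p['origin'],v/np.linalg.norm(v)
def onz(p,uv,z):
    o,v=ray(p,uv);return o+v*(z-o[2])/v[2]
def onplane(p,uv,P,n):
    o,v=ray(p,uv);return o+v*(np.dot(P-o,n)/np.dot(v,n))
def tri(p1,a,p2,b):
    o1,v1=ray(p1,a);o2,v2=ray(p2,b)
    A=np.stack([v1,-v2],1);s=np.linalg.lstsq(A,o2-o1,rcond=None)[0]
    x1=o1+s[0]*v1;x2=o2+s[1]*v2;return (x1+x2)/2,np.linalg.norm(x1-x2)
def proj(p,X):
    c=R.from_quat(p['attitude']).inv().apply(np.atleast_2d(X)-p['origin'])
    return cv2.projectPoints(c,np.zeros(3),np.zeros(3),p['mtx'],np.array([p['k1'],0,0,0.]))[0][:,0]
E
python3 - <<'E'
import cv2
a=cv2.imread('pics/top0.png')[205:290,330:530];cv2.imwrite('pics/topz.png',cv2.resize(a,None,fx=4,fy=4,interpolation=cv2.INTER_CUBIC))
a=cv2.imread('pics/scene0.png')[225:325,325:500];cv2.imwrite('pics/scz.png',cv2.resize(a,None,fx=4,fy=4,interpolation=cv2.INTER_CUBIC))
E
```

```text
(no output)
```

View pics/topz.png

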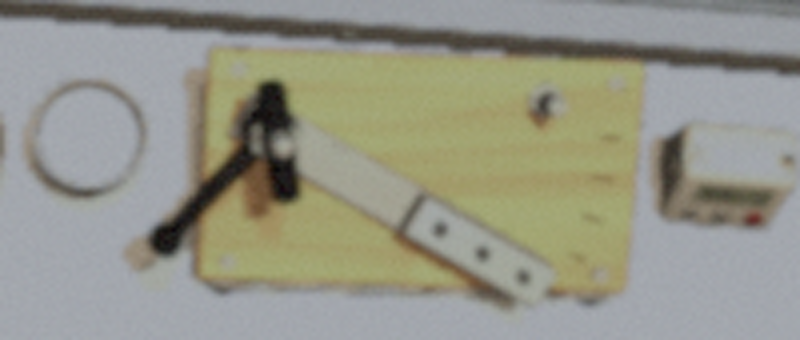

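View pics/scz.png

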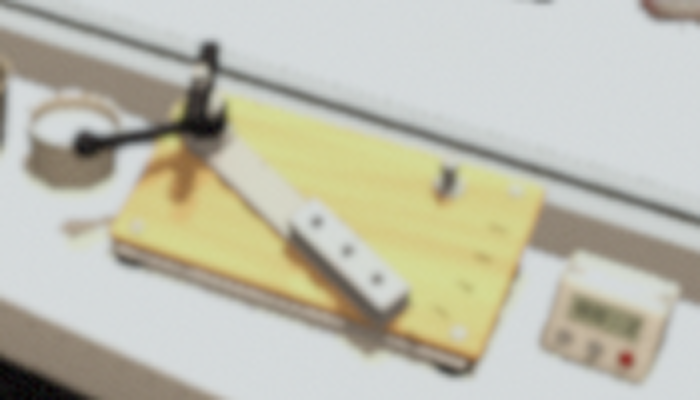

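```bash
python3 - <<'E'
from h import *
T=optics.camera_params('top');S=optics.camera_params('scene')
tt={'TL':(382.5,217),'TR':(490.7,221.2),'BR':(486.7,278.7),'BL':(380,273.7)}
ss={'TL':(325+178/4,225+97/4),'TR':(325+545/4,225+187/4),'BR':(325+470/4,225+360/4),'BL':(325+115/4,225+237/4)}
for k in tt:
    z=.072 if k[0]=='T' else .02
    print(k,onz(T,tt[k],z).round(4),onz(S,ss[k],z).round(4),tri(T,tt[k],S,ss[k]))
c=np.mean([onz(T,tt[k],.072 if k[0]=='T' else .02) for k in tt],0);print(c)
# nut ends/top, ball
print('ball',tri(T,(330+165/4,205+238/4),S,(325+88/4,225+143/4)))
print('ramekin',onz(T,(330+87/4,205+139/4),.042))
for u in [(270,88),(290,193),(285,145)]: print('nut',onz(T,(330+u[0]/4,205+u[1]/4),.12))
E
```

```text
TL [ 0.5435 -0.214   0.072 ] [ 0.5186 -0.2191  0.072 ] (array([ 0.54563262, -0.212115  ,  0.05571594]), np.float64(0.008574398019728213))
TR [ 0.5478 -0.4696  0.072 ] [ 0.5458 -0.4736  0.072 ] (array([ 0.54942939, -0.47187318,  0.06871404]), np.float64(0.002535658267239582))
BR [ 0.4193 -0.4745  0.02  ] [ 0.4154 -0.4726  0.02  ] (array([ 0.41877828, -0.47343672,  0.01837065]), np.float64(0.003383377705498516))
BL [ 0.418  -0.2177  0.02  ] [ 0.414  -0.2257  0.02  ] (array([ 0.42038761, -0.22036345,  0.01329405]), np.float64(0.004476668483393558))
[ 0.48217372 -0.34394645  0.046     ]
ball (array([ 0.42982042, -0.19251152,  0.07506509]), np.float64(0.003412826798120415))
ramekin [ 0.49205253 -0.14591229  0.042     ]
nut [ 0.50868466 -0.24283063  0.12      ]
nut [ 0.44943592 -0.25522596  0.12      ]
nut [ 0.4764866  -0.25189103  0.12      ]
```

```bash
cat >> h.py <<'E'
def cur():
    s=telemetry.sense();M=R.from_quat(s['tool_rot']).as_matrix();return s,s['tcp_pos'],M
def to(P,yaw_z=None,pr=True):
    """shift in tool axes to world P; turn so tool z heads at world yaw"""
    s,p,M=cur();d=M.T@(np.array(P)-p);out=list(d.round(4))
    if yaw_z is not None:
        z=M[:,2];yz=np.arctan2(z[1],z[0]);dw=(yaw_z-yz+np.pi)%(2*np.pi)-np.pi
        out.append(round(-dw,4)) # x down
    return out
def st():
    s,p,M=cur();z=M[:,2];print('t',round(s['t'],2),'tcp',p.round(4),'zyaw',round(np.arctan2(z[1],z[0]),3),'xax',M[:,0].round(3),'F',s['force'].round(1),'q',s['q'].round(2),'gap',round(s['finger_gap']*85.4,1))
E
python3 - <<'E'
from h import *
st();s,p,M=cur();print(M.round(3));print(to([.4,.2,.3],np.pi/2),to([.4,-.3,.3],np.pi/2))
w=optics.camera_params('wrist');print(M.T@(w['origin']-p), (M.T@R.from_quat(w['attitude']).as_matrix()).round(3))
E
```

```text
t 0.15 tcp [0.1621 0.603  0.2305] zyaw 1.308 xax [-0.001 -0.002 -1.   ] F [-0.1 -0.6  1.2] q [ 1.13  0.53  1.43  0.    1.18 -0.18] gap 85.4
[[-0.001 -0.966  0.26 ]
 [-0.002  0.26   0.966]
 [-1.     0.    -0.002]]
[np.float64(-0.069), np.float64(-0.3344), np.float64(-0.3275), np.float64(-0.2628)] [np.float64(-0.0683), np.float64(-0.4643), np.float64(-0.8104), np.float64(-0.2628)]
[-0.14135183  0.06758599  0.00160926] [[-0.    -0.265  0.964]
 [-0.    -0.964 -0.265]
 [ 1.    -0.    -0.   ]]
```

Call:
{"api": "step_arm", "payload": {"commands": [[-0.07,-0.334,-0.327,-0.26],[-0.07,-0.334,-0.327,-0.26],[-0.07,-0.334,-0.327,-0.26],[-0.07,-0.334,-0.327,-0.26],[-0.07,-0.334,-0.327,-0.26],[-0.07,-0.334,-0.327,-0.26],[-0.07,-0.334,-0.327,-0.26],[-0.07,-0.334,-0.327,-0.26]], "jaw": 0, "grip_force": 20}}

```text
t: 0.82
tcp_pos: [0.3296, 0.3185, 0.2805]
tool_rot: [-0.5, 0.501, 0.499, 0.5]
force: [0.8, 0.5, -0.1]
finger_gap: -0.002
```

```bash
python3 - <<'E'
from h import *
st();print(to([.4,-.3,.3],np.pi/2))
E
```

```text
t 0.82 tcp [0.3296 0.3185 0.2805] zyaw 1.569 xax [-0.001 -0.002 -1.   ] F [ 0.8  0.5 -0.1] q [ 0.52  0.24  1.77 -0.    1.14 -1.04] gap -0.2
[np.float64(-0.0185), np.float64(-0.0718), np.float64(-0.6183), np.float64(-0.0023)]
```

Call:
{"api": "step_arm", "payload": {"commands": [[-0.02,-0.1,-0.33,0],[-0.02,-0.1,-0.33,0],[-0.02,-0.1,-0.33,0],[-0.02,-0.1,-0.33,0],[-0.02,-0.1,-0.33,0],[-0.02,-0.1,-0.33,0],[-0.02,-0.1,-0.33,0],[-0.02,-0.1,-0.33,0]]}}

```text
t: 1.48
tcp_pos: [0.4247, -0.0004, 0.3003]
tool_rot: [-0.5, 0.501, 0.499, 0.5]
force: [1.4, 1.1, 0.6]
finger_gap: 0.002
```

Call:
{"api": "step_arm", "payload": {"commands": [[-0.01,0.01,-0.27,0],[-0.01,0.01,-0.27,0],[-0.01,0.01,-0.27,0],[-0.01,0.01,-0.27,0],[-0.01,0.01,-0.27,0],[-0.01,0.01,-0.27,0],[-0.01,0.01,-0.27,0],[-0.01,0.01,-0.27,0]]}}

```text
t: 2.15
tcp_pos: [0.4141, -0.2759, 0.3107]
tool_rot: [-0.499, 0.503, 0.497, 0.501]
force: [0.8, 0.6, 0.1]
finger_gap: -0.001
```

```bash
python3 - <<'E'
from h import *
st();p=optics.camera_params('wrist');im=optics.snapshot('wrist');cv2.imwrite("pics/w1.png",im[:,:,::-1])
np.save('w1.npy',[p],allow_pickle=True);print(p['origin'])
E
```

```text
t 2.15 tcp [ 0.4141 -0.2759  0.3107] zyaw 1.563 xax [ 0.    -0.005 -1.   ] F [0.8 0.6 0.1] q [-0.81  0.26  1.64 -0.    1.24 -2.37] gap -0.1
[ 0.34690117 -0.27305634  0.45203606]
```

View pics/w1.png

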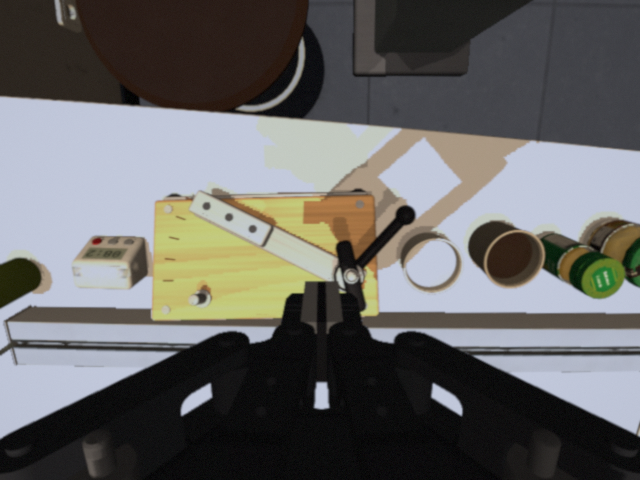

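```bash
python3 - <<'E'
import cv2
a=cv2.imread('pics/w1.png')[180:335,140:470];cv2.imwrite('pics/w1z.png',cv2.resize(a,None,fx=2.4,fy=2.4,interpolation=cv2.INTER_CUBIC))
E
```

```text
(no output)
```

View pics/w1z.png

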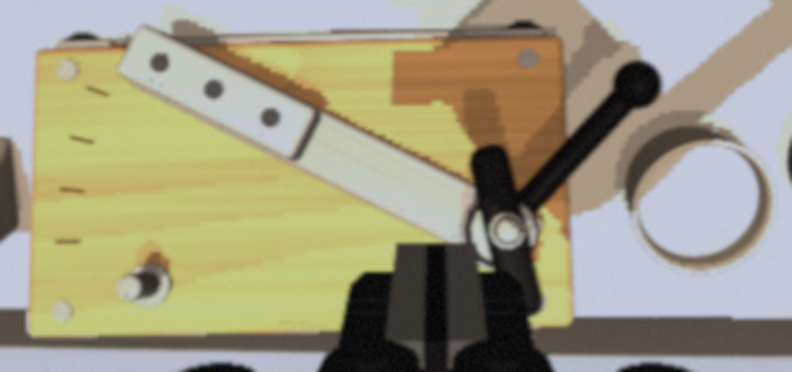

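```bash
python3 - <<'E'
from h import *
W=np.load('w1.npy',allow_pickle=True)[0];T=optics.camera_params('top');S=optics.camera_params('scene')
u=lambda a:(a[0]/2.4+140-.3,a[1]/2.4+180-.3)
C={'LR':(38,50),'LL':(561,38),'HL':(573,325),'HR':(28,335)}
for k,a in C.items(): print(k,onz(W,u(a),.02 if k[0]=='L' else .072).round(4))
c=np.mean([onz(W,u(a),.02 if k[0]=='L' else .072) for k,a in C.items()],0);print(c)
y=.012
for name,c0 in (('W',c),('T',np.array([.4822,-.344,.046]))):
  yaw=.012
  Y=np.array([-np.sin(yaw),np.cos(yaw),0]);h=np.array([np.cos(yaw),np.sin(yaw),0])
  a=np.radians(22);X=h*np.cos(a)+np.array([0,0,np.sin(a)]);N=np.cross(X,Y)
  cam,pts=(W,{'tip':(u((508,231)),79),'ball':(u((637,83)),47),'nutA':(u((490,147)),70),'nutB':(u((525,312)),70),'fenA':(u((148,26)),28),'fenB':(u((120,70)),28),'pintop':(u((130,288)),30)}) if name=='W' else (T,{'tip':((330+288/4,205+147/4),79),'ball':((330+165/4,205+238/4),47),'pintop':((330+547/4,205+105/4),30)})
  for k,(uv,hh) in pts.items():
    P=onplane(cam,uv,c0+hh*.001*N,N);d=P-c0;print(name,k,P.round(4),'deck',(d@X).round(4),(d@Y).round(4))
print(tri(W,u((508,231)),T,(330+288/4,205+147/4)),tri(W,u((637,83)),T,(330+165/4,205+238/4)))
E
```

```text
LR [ 0.4209 -0.47    0.02  ]
LL [ 0.4172 -0.215   0.02  ]
HL [ 0.5432 -0.2125  0.072 ]
HR [ 0.5474 -0.4685  0.072 ]
[ 0.48216073 -0.34148189  0.046     ]
W tip [ 0.474  -0.2478  0.1284] deck 0.0244 0.0938
W ball [ 0.4277 -0.1894  0.0754] deck -0.0378 0.1527
W nutA [ 0.4464 -0.2538  0.1075] deck -0.0091 0.0881
W nutB [ 0.5065 -0.2409  0.1318] deck 0.0559 0.1002
W fenA [ 0.406  -0.4064  0.0451] deck -0.0716 -0.064
W fenB [ 0.4248 -0.4186  0.0527] deck -0.0515 -0.0764
W pintop [ 0.5145 -0.4102  0.0911] deck 0.0461 -0.0691
T tip [ 0.4735 -0.2524  0.1281] deck 0.0238 0.0917
T ball [ 0.4287 -0.191   0.0758] deck -0.0367 0.1536
T pintop [ 0.5151 -0.4069  0.0914] deck 0.0468 -0.0633
(array([ 0.46909437, -0.24947588,  0.14328958]), np.float64(0.002053464321852894)) (array([ 0.4272702 , -0.19053387,  0.0803057 ]), np.float64(0.001182147690833526))
```

```bash
cat >> h.py <<'E'
c0=np.array([.4822,-.342,.046]);yaw=.013;al=np.radians(22)
Yd=np.array([-np.sin(yaw),np.cos(yaw),0]);hd=np.array([np.cos(yaw),np.sin(yaw),0])
Xd=hd*np.cos(al)+np.array([0,0,np.sin(al)]);Nd=np.cross(Xd,Yd)
F0=c0+.024*Xd+.0935*Yd
def D(x,y,n): return F0+x*Xd+y*Yd+n*Nd
def inD(P): d=np.array(P)-F0; return np.array([d@Xd,d@Yd,d@Nd]).round(4)
E
python3 - <<'E'
from h import *
P=D(-.138,-.15,.0145);Q=P.copy();Q[2]=.11;print(F0,P,D(-.0303,-.15,.0145));print(to(Q,np.pi/2+yaw),to(P))
E
```

```text
[ 0.50323507 -0.24821863  0.05499056] [ 0.37181311 -0.39993988  0.01673901] [ 0.47166238 -0.39864177  0.05708414]
[np.float64(0.2006), np.float64(0.0409), np.float64(-0.1272), np.float64(-0.0197)] [np.float64(0.2938), np.float64(0.0408), np.float64(-0.127)]
```

Call:
{"api": "step_arm", "payload": {"commands": [[0.05,0.041,-0.127,-0.02],[0.05,0.041,-0.127,-0.02],[0.05,0.041,-0.127,-0.02],[0.05,0.041,-0.127,-0.02],[0.293,0.041,-0.127,-0.02],[0.293,0.041,-0.127,-0.02],[0.293,0.041,-0.127,-0.02],[0.293,0.041,-0.127,-0.02]]}}

```text
t: 2.87
tcp_pos: [0.3719, -0.3982, 0.0927]
tool_rot: [0.504, -0.497, -0.503, -0.496]
force: [-0.1, -0.3, -0.9]
finger_gap: 0.001
```

```bash
python3 - <<'E'
from h import *
st();print(to(D(-.138,-.15,.0145),np.pi/2+yaw))
E
```

```text
t 2.87 tcp [ 0.3719 -0.3982  0.0927] zyaw 1.585 xax [-0.    -0.001 -1.   ] F [-0.1 -0.3 -0.9] q [-1.02  0.63  1.75 -0.    0.76 -2.61] gap 0.1
[np.float64(0.0759), np.float64(0.0001), np.float64(-0.0016), np.float64(0.0012)]
```

Call:
{"api": "step_arm", "payload": {"commands": [[0.038,0,-0.001,0],[0.076,0,-0.001,0],[0.076,0,-0.001,0],[0.076,0,-0.001,0]]}}

```text
t: 3.2
tcp_pos: [0.3711, -0.3963, 0.0147]
tool_rot: [-0.501, 0.496, 0.506, 0.496]
force: [-0.4, 0.1, 1.0]
finger_gap: -0.003
```

Call:
{"api": "step_arm", "payload": {"commands": [[-0.004,-0.01,0,0],[-0.008,-0.02,0,0],[-0.01,-0.025,0,0],[-0.012,-0.03,0,0],[-0.014,-0.035,0,0],[-0.016,-0.04,0,0],[-0.016,-0.04,0,0]]}}

```text
t: 3.78
tcp_pos: [0.4125, -0.3963, 0.0319]
tool_rot: [-0.503, 0.496, 0.505, 0.496]
force: [-0.7, 0.7, 0.4]
finger_gap: -0.001
```

```bash
python3 - <<'E'
from h import *
st();print(inD(cur()[1]),to(D(-.0303,-.15,.0145),np.pi/2+yaw))
E
```

```text
t 3.78 tcp [ 0.4125 -0.3963  0.0319] zyaw 1.586 xax [-0.002  0.003 -1.   ] F [-0.7  0.7  0.4] q [-0.96  0.75  1.7  -0.    0.69 -2.55] gap -0.1
[-0.0945 -0.1469  0.0133] [np.float64(-0.0253), np.float64(-0.059), np.float64(-0.0032), np.float64(0.0027)]
```

Call:
{"api": "step_arm", "payload": {"commands": [[-0.004,-0.008,-0.001,0],[-0.008,-0.016,-0.001,0],[-0.012,-0.024,-0.002,0],[-0.015,-0.032,-0.002,0],[-0.019,-0.04,-0.003,0],[-0.021,-0.046,-0.003,0],[-0.021,-0.046,-0.003,0]]}}

```text
t: 4.37
tcp_pos: [0.4609, -0.3994, 0.0536]
tool_rot: [-0.504, 0.496, 0.504, 0.496]
force: [-0.2, 0.6, -0.0]
finger_gap: -0.001
```

```bash
python3 - <<'E'
from h import *
st();print(inD(cur()[1]))
im=optics.snapshot('wrist');cv2.imwrite("pics/w2.png",im[:,:,::-1])
im=optics.snapshot('top')[205:290,330:530];cv2.imwrite("pics/t2.png",cv2.resize(im[:,:,::-1],None,fx=4,fy=4,interpolation=cv2.INTER_CUBIC))
E
```

```text
t 4.37 tcp [ 0.4609 -0.3994  0.0536] zyaw 1.587 xax [ 0.     0.001 -1.   ] F [-0.2  0.6 -0. ] q [-0.9   0.75  1.6   0.    0.8  -2.49] gap -0.1
[-0.0416 -0.1506  0.0153]
```

View pics/w2.png

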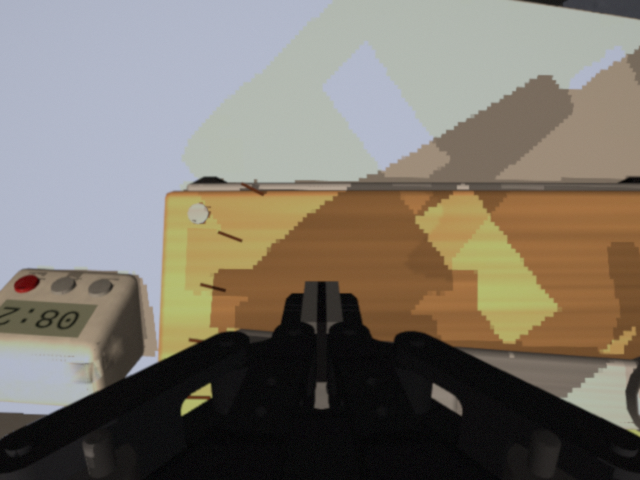

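View pics/t2.png

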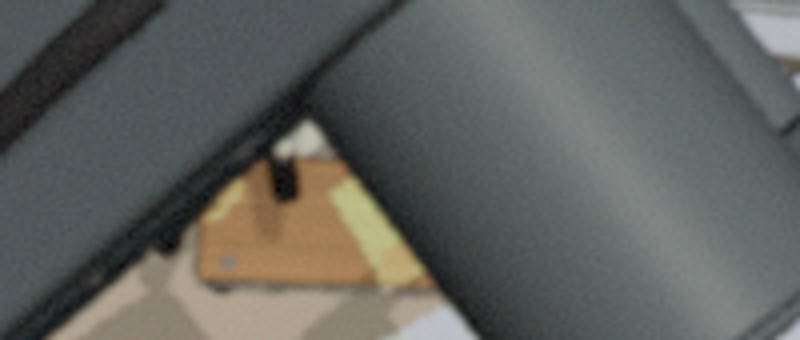

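Call:
{"api": "step_arm", "payload": {"commands": [[-0.0015,-0.004,0,0],[-0.003,-0.007,0,0],[-0.003,-0.007,0,0]]}}

```text
t: 4.72
tcp_pos: [0.4667, -0.398, 0.0558]
tool_rot: [-0.503, 0.495, 0.505, 0.496]
force: [-0.7, -0.8, 0.2]
finger_gap: 0.001
```

Call:
{"api": "step_arm", "payload": {"commands": [[-0.0005,-0.0015,0,0],[-0.001,-0.003,0,0],[-0.001,-0.003,0,0]]}}

```text
t: 4.97
tcp_pos: [0.4699, -0.3982, 0.057]
tool_rot: [-0.503, 0.495, 0.505, 0.496]
force: [-1.8, -0.9, 0.3]
finger_gap: 0.002
```

Call:
{"api": "step_arm", "payload": {"commands": [[-0.0005,-0.0015,0,0],[-0.001,-0.003,0,0],[-0.001,-0.003,0,0]]}}

```text
t: 5.22
tcp_pos: [0.4732, -0.3984, 0.0582]
tool_rot: [-0.503, 0.496, 0.505, 0.496]
force: [-1.8, 0.3, 0.7]
finger_gap: -0.003
```

Call:
{"api": "step_arm", "payload": {"commands": [[-0.0005,-0.0015,0,0],[-0.001,-0.003,0,0],[-0.001,-0.003,0,0]]}}

```text
t: 5.47
tcp_pos: [0.4736, -0.3983, 0.0584]
tool_rot: [-0.502, 0.496, 0.507, 0.495]
force: [-8.5, -3.2, -1.5]
finger_gap: 0.003
```

Call:
{"api": "step_arm", "payload": {"commands": [[-0.0005,-0.0015,0,0],[-0.001,-0.003,0,0],[-0.001,-0.003,0,0]]}}

```text
t: 5.72
tcp_pos: [0.4735, -0.3983, 0.0585]
tool_rot: [-0.5, 0.497, 0.509, 0.493]
force: [-10.1, -3.7, -1.3]
finger_gap: 0.002
```

Call:
{"api": "step_arm", "payload": {"commands": [[0.003,0.01,0,0],[0.005,0.02,0,0],[-0.03,0.02,0,0],[-0.07,0.02,0,0],[-0.1,0.02,0,0],[-0.1,0.02,0,0]]}}

```text
t: 6.22
tcp_pos: [0.4577, -0.4023, 0.1653]
tool_rot: [0.505, -0.497, -0.504, -0.493]
force: [1.3, -0.3, -0.4]
finger_gap: -0.003
```

```bash
cat >> h.py <<'E'
def LP(p,r,d,n): 
    return D(r*np.cos(p)-d*np.sin(p),r*np.sin(p)+d*np.cos(p),n)
E
python3 - <<'E'
from h import *
st();P=LP(2.4,.07,.032,.026);Q=P.copy();Q[2]=.15;print(P,to(Q,.85))
E
```

```text
t 6.22 tcp [ 0.4577 -0.4023  0.1653] zyaw 1.589 xax [-0.003 -0.005 -1.   ] F [ 1.3 -0.3 -0.4] q [-0.9   0.59  1.54 -0.01  1.02 -2.49] gap -0.2
[ 0.42529407 -0.22554409  0.05166401] [np.float64(0.0146), np.float64(0.0291), np.float64(0.1774), np.float64(0.7394)]
```

Call:
{"api": "step_arm", "payload": {"commands": [[0.0,0.029,0.04,0.12],[0.0,0.029,0.08,0.24],[0.0,0.029,0.12,0.36],[0.0,0.029,0.16,0.48],[0.01,0.029,0.177,0.6],[0.015,0.029,0.177,0.72],[0.015,0.029,0.177,0.74],[0.015,0.029,0.177,0.74]]}}

```text
t: 6.88
tcp_pos: [0.4254, -0.2256, 0.1495]
tool_rot: [-0.293, 0.646, 0.291, 0.642]
force: [1.8, -0.8, 0.4]
finger_gap: -0.003
```

```bash
python3 - <<'E'
from h import *
st();P=LP(2.4,.07,.032,.026);print(P,to(P,.85))
im=optics.snapshot('wrist');cv2.imwrite("pics/w3.png",im[:,:,::-1])
im=optics.snapshot('top')[205:290,330:530];cv2.imwrite("pics/t3.png",cv2.resize(im[:,:,::-1],None,fx=4,fy=4,interpolation=cv2.INTER_CUBIC))
E
```

```text
t 6.88 tcp [ 0.4254 -0.2256  0.1495] zyaw 0.852 xax [-0.003 -0.004 -1.   ] F [ 1.8 -0.8  0.4] q [-0.72  0.47  1.87 -0.01  0.81 -1.56] gap -0.2
[ 0.42529407 -0.22554409  0.05166401] [np.float64(0.0978), np.float64(0.0002), np.float64(0.0005), np.float64(0.0017)]
```

View pics/w3.png

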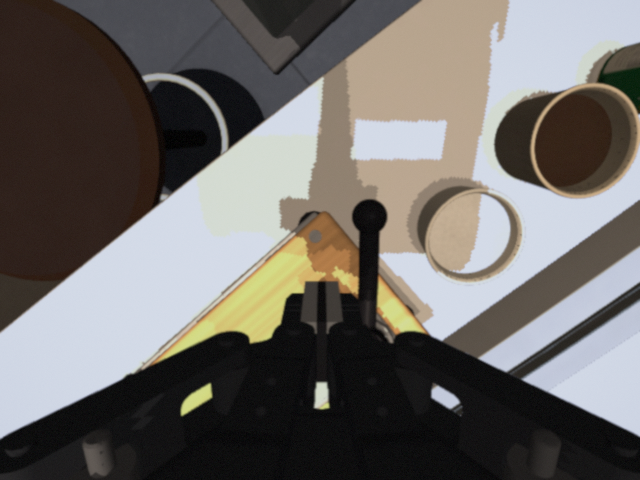

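View pics/t3.png

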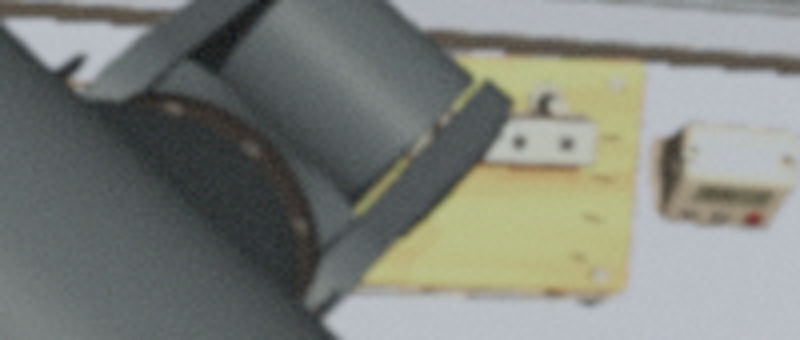

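Call:
{"api": "step_arm", "payload": {"commands": [[0.03,0,0,0],[0.06,0,0,0],[0.09,0,0,0],[0.098,0,0,0],[0.098,0,0,0]]}}

```text
t: 7.4
tcp_pos: [0.4246, -0.2272, 0.05]
tool_rot: [-0.292, 0.646, 0.292, 0.642]
force: [-0.6, 0.0, -0.7]
finger_gap: 0.004
```

```bash
python3 - <<'E'
from h import *
st()
for p in (2.3,2.1,1.9,1.7):print(p,to(LP(p,.07,.016,.026),p-1.57))
E
```

```text
t 7.4 tcp [ 0.4246 -0.2272  0.05  ] zyaw 0.851 xax [-0.005 -0.002 -1.   ] F [-0.6  0.  -0.7] q [-0.72  0.66  1.93 -0.01  0.56 -1.56] gap 0.3
2.3 [np.float64(-0.0072), np.float64(0.0024), np.float64(0.024), np.float64(0.1206)]
2.1 [np.float64(-0.0108), np.float64(0.0032), np.float64(0.0379), np.float64(0.3206)]
1.9 [np.float64(-0.0152), np.float64(0.0012), np.float64(0.0514), np.float64(0.5206)]
1.7 [np.float64(-0.0201), np.float64(-0.0035), np.float64(0.064), np.float64(0.7206)]
```

Call:
{"api": "step_arm", "payload": {"commands": [[-0.003,0.001,0.012,0.06],[-0.007,0.002,0.024,0.12],[-0.009,0.003,0.031,0.22],[-0.011,0.003,0.038,0.32],[-0.013,0.002,0.045,0.42],[-0.015,0.001,0.051,0.52],[-0.015,0.001,0.051,0.52]]}}

```text
t: 7.98
tcp_pos: [0.4593, -0.1889, 0.0669]
tool_rot: [-0.118, 0.698, 0.115, 0.697]
force: [-1.0, -0.0, 0.6]
finger_gap: 0.001
```

```bash
python3 - <<'E'
from h import *
st()
for p in (1.9,1.75,1.6,1.45,1.3,1.2,1.1):print(p,to(LP(p,.07,.016,.025),p-1.57))
im=optics.snapshot('wrist');cv2.imwrite("pics/w4.png",im[:,:,::-1])
E
```

```text
t 7.98 tcp [ 0.4593 -0.1889  0.0669] zyaw 0.33 xax [-0.002 -0.005 -1.   ] F [-1.  -0.   0.6] q [-0.61  0.63  1.88 -0.01  0.62 -0.94] gap 0.0
1.9 [np.float64(0.0029), np.float64(0.0015), np.float64(-0.0008), np.float64(0.0004)]
1.75 [np.float64(-0.0008), np.float64(0.0034), np.float64(0.0092), np.float64(0.1504)]
1.6 [np.float64(-0.0046), np.float64(0.0038), np.float64(0.0192), np.float64(0.3004)]
1.45 [np.float64(-0.0086), np.float64(0.0025), np.float64(0.0291), np.float64(0.4504)]
1.3 [np.float64(-0.0126), np.float64(-0.0003), np.float64(0.0387), np.float64(0.6004)]
1.2 [np.float64(-0.0153), np.float64(-0.003), np.float64(0.0447), np.float64(0.7004)]
1.1 [np.float64(-0.018), np.float64(-0.0064), np.float64(0.0505), np.float64(0.8004)]
```

View pics/w4.png

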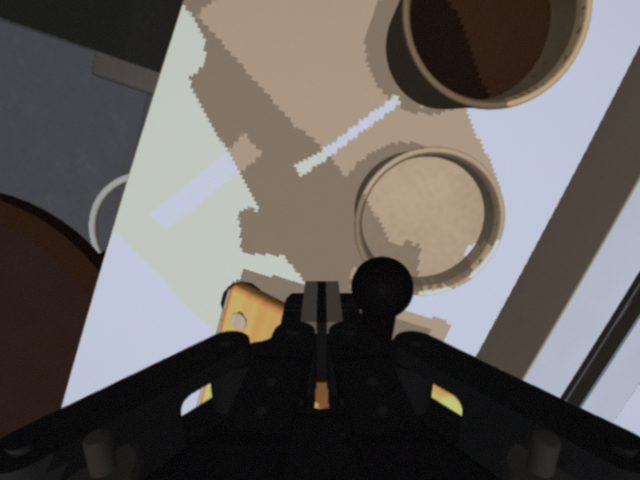

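Call:
{"api": "step_arm", "payload": {"commands": [[0,0.003,0.005,0.08],[-0.001,0.0035,0.009,0.15],[-0.003,0.004,0.014,0.22],[-0.005,0.004,0.019,0.3],[-0.007,0.003,0.024,0.38],[-0.009,0.0025,0.029,0.45],[-0.009,0.0025,0.029,0.45]]}}

```text
t: 8.62
tcp_pos: [0.4872, -0.1798, 0.077]
tool_rot: [0.037, 0.705, -0.044, 0.707]
force: [-0.9, -5.8, 0.4]
finger_gap: -0.001
```

```bash
python3 - <<'E'
from h import *
st()
for p in (1.4,1.3,1.25,1.2,1.15,1.1):print(p,to(LP(p,.07,.016,.025),p-1.57))
E
```

```text
t 8.62 tcp [ 0.4872 -0.1798  0.077 ] zyaw -0.115 xax [ 0.002 -0.009 -1.   ] F [-0.9 -5.8  0.4] q [-0.56  0.63  1.83 -0.01  0.68 -0.44] gap -0.1
1.4 [np.float64(0.0002), np.float64(0.0033), np.float64(0.0018), np.float64(0.0549)]
1.3 [np.float64(-0.0025), np.float64(0.0042), np.float64(0.0084), np.float64(0.1549)]
1.25 [np.float64(-0.0038), np.float64(0.0043), np.float64(0.0117), np.float64(0.2049)]
1.2 [np.float64(-0.0051), np.float64(0.0043), np.float64(0.0151), np.float64(0.2549)]
1.15 [np.float64(-0.0064), np.float64(0.0041), np.float64(0.0184), np.float64(0.3049)]
1.1 [np.float64(-0.0077), np.float64(0.0037), np.float64(0.0217), np.float64(0.3549)]
```

Call:
{"api": "step_arm", "payload": {"commands": [[0,-0.001,0.003,0.05],[-0.001,0,0.006,0.1],[-0.002,0.0005,0.008,0.15],[-0.002,0.0005,0.008,0.15]]}}

```text
t: 8.95
tcp_pos: [0.4919, -0.1801, 0.0789]
tool_rot: [0.09, 0.702, -0.095, 0.7]
force: [-5.7, -4.1, -1.1]
finger_gap: -0.003
```

```bash
python3 - <<'E'
from h import *
st()
for p in (1.4,1.3,1.25,1.2,1.15,1.1):print(p,to(LP(p,.07,.016,.025),p-1.57))
im=optics.snapshot('wrist');cv2.imwrite("pics/w5.png",im[:,:,::-1])
E
```

```text
t 8.95 tcp [ 0.4919 -0.1801  0.0789] zyaw -0.263 xax [-0.005 -0.008 -1.   ] F [-5.7 -4.1 -1.1] q [-0.56  0.63  1.81 -0.01  0.7  -0.29] gap -0.3
1.4 [np.float64(0.0022), np.float64(0.0027), np.float64(-0.0034), np.float64(-0.0926)]
1.3 [np.float64(-0.0005), np.float64(0.0045), np.float64(0.003), np.float64(0.0074)]
1.25 [np.float64(-0.0019), np.float64(0.0052), np.float64(0.0063), np.float64(0.0574)]
1.2 [np.float64(-0.0032), np.float64(0.0056), np.float64(0.0096), np.float64(0.1074)]
1.15 [np.float64(-0.0046), np.float64(0.0059), np.float64(0.0129), np.float64(0.1574)]
1.1 [np.float64(-0.0059), np.float64(0.006), np.float64(0.0162), np.float64(0.2074)]
```

View pics/w5.png

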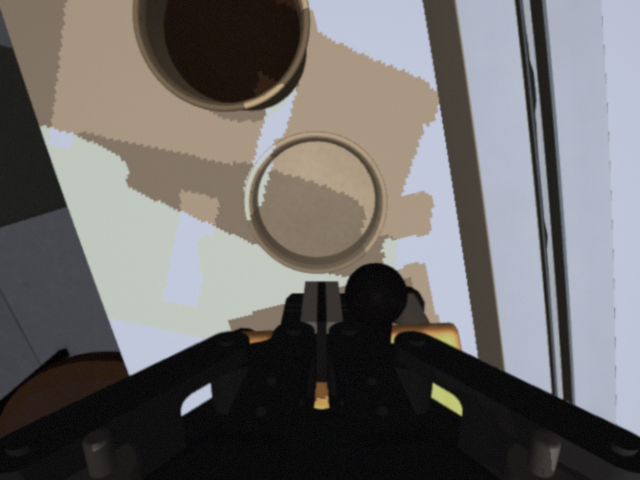

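Call:
{"api": "step_arm", "payload": {"commands": [[-0.001,-0.002,0.002,0],[-0.001,-0.002,0.004,0.03],[-0.002,-0.002,0.006,0.06],[-0.002,-0.002,0.006,0.06]]}}

```text
t: 9.33
tcp_pos: [0.4917, -0.1814, 0.0802]
tool_rot: [0.111, 0.704, -0.114, 0.692]
force: [-9.0, 1.6, -2.1]
finger_gap: -0.003
```

Call:
{"api": "step_arm", "payload": {"commands": [[-0.001,0,0.002,0],[-0.001,0,0.004,0.03],[-0.002,0,0.005,0.06],[-0.002,0,0.005,0.06]]}}

```text
t: 9.67
tcp_pos: [0.4913, -0.1804, 0.0813]
tool_rot: [0.132, 0.704, -0.133, 0.684]
force: [-7.7, 2.4, -3.0]
finger_gap: -0.004
```

```bash
python3 - <<'E'
from h import *
st()
for p in (1.3,1.25,1.2,1.15,1.1):print(p,to(LP(p,.07,.016,.025),p-1.57))
E
```

```text
t 9.67 tcp [ 0.4913 -0.1804  0.0813] zyaw -0.377 xax [-0.028  0.005 -1.   ] F [-7.7  2.4 -3. ] q [-0.56  0.63  1.79 -0.02  0.74 -0.17] gap -0.3
1.3 [np.float64(0.0017), np.float64(0.0053), np.float64(0.0031), np.float64(-0.1073)]
1.25 [np.float64(0.0003), np.float64(0.0063), np.float64(0.0062), np.float64(-0.0573)]
1.2 [np.float64(-0.0011), np.float64(0.0072), np.float64(0.0094), np.float64(-0.0073)]
1.15 [np.float64(-0.0025), np.float64(0.0078), np.float64(0.0126), np.float64(0.0427)]
1.1 [np.float64(-0.004), np.float64(0.0083), np.float64(0.0159), np.float64(0.0927)]
```

Call:
{"api": "step_arm", "payload": {"commands": [[0,-0.001,-0.01,0],[0,-0.002,-0.02,0],[-0.03,-0.002,-0.03,0],[-0.07,-0.002,-0.04,0],[-0.11,0.0,-0.07,0],[-0.15,0.0,-0.11,0],[-0.17,0,-0.13,0],[-0.17,0,-0.13,0]]}}

```text
t: 10.33
tcp_pos: [0.3735, -0.1324, 0.2589]
tool_rot: [0.131, 0.703, -0.133, 0.687]
force: [1.2, 0.5, -0.1]
finger_gap: -0.002
```

```bash
python3 - <<'E'
from h import *
st();print(inD([.4913,-.1804,.0813]))
p=optics.camera_params('wrist');im=optics.snapshot('wrist');cv2.imwrite("pics/w6.png",im[:,:,::-1]);np.save('w6.npy',[p],allow_pickle=True)
im=optics.snapshot('top')[205:290,330:530];cv2.imwrite("pics/t6.png",cv2.resize(im[:,:,::-1],None,fx=4,fy=4,interpolation=cv2.INTER_CUBIC))
E
```

```text
t 10.33 tcp [ 0.3735 -0.1324  0.2589] zyaw -0.375 xax [-0.023  0.001 -1.   ] F [ 1.2  0.5 -0.1] q [-0.62  0.18  1.92 -0.01  1.06 -0.23] gap -0.2
[-0.0004  0.068   0.0285]
```

View pics/w6.png

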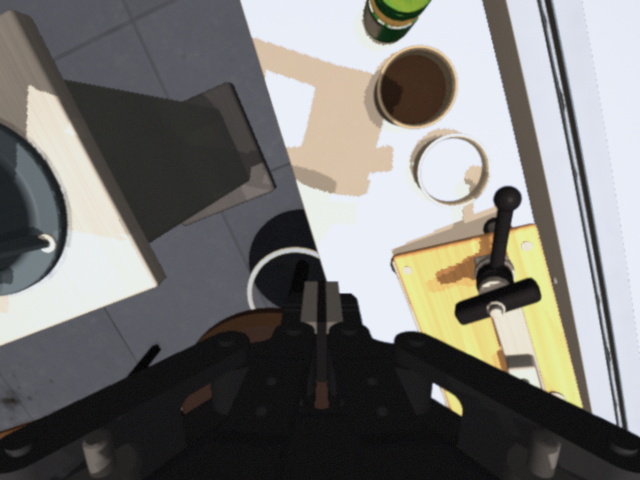

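View pics/t6.png

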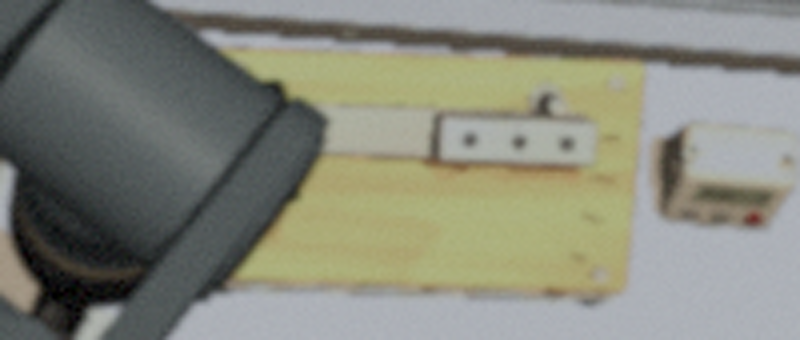

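```bash
python3 - <<'E'
from h import *
W=np.load('w6.npy',allow_pickle=True)[0]
P=onplane(W,(508,199.5),F0+.043*Nd,Nd);i=inD(P);print('ball',P,i,'p',np.arctan2(i[1],i[0]),np.hypot(*i[:2]))
for n in (.07,.072):
  a,b=[inD(onplane(W,u,F0+n*Nd,Nd)) for u in ((463,312),(534,287))];print('nut',a,b,np.arctan2(*(b-a)[[1,0]]))
print('tip',inD(onplane(W,(494,310),F0+.079*Nd,Nd)))
E
python3 - <<'E'
import cv2
a=cv2.imread('pics/w6.png')[170:400,380:600];cv2.imwrite('pics/w6z.png',cv2.resize(a,None,fx=2.6,fy=2.6,interpolation=cv2.INTER_CUBIC))
E
```

```text
ball [ 0.51346179 -0.16839418  0.10591832] [0.0295 0.0797 0.043 ] p 1.2162950149666532 0.08498435150073218
nut [-0.0258  0.0012  0.07  ] [0.0316 0.0146 0.07  ] 0.22934207756556851
nut [-0.0253  0.0025  0.072 ] [0.0316 0.0158 0.072 ] 0.22962080054254494
tip [-0.0002  0.0049  0.079 ]
```

View pics/w6z.png

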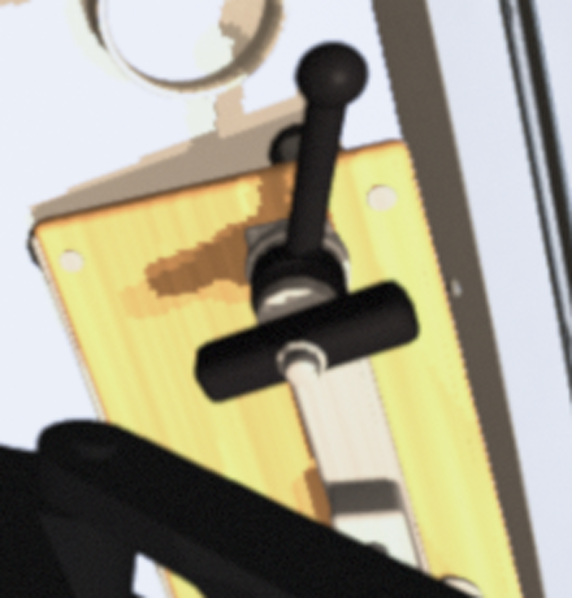

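```bash
python3 - <<'E'
from h import *
st();P=D(0,0,.064);print(P);P[2]+=.09;print(to(P,1.81))
E
```

```text
t 10.43 tcp [ 0.3756 -0.1337  0.2571] zyaw -0.377 xax [-0.022  0.001 -1.   ] F [-0.1  0.6 -0.1] q [-0.61  0.19  1.92 -0.01  1.05 -0.23] gap 0.0
[ 0.47926227 -0.24853029  0.11433032]
[np.float64(0.0504), np.float64(-0.0683), np.float64(0.1396), np.float64(-2.1866)]
```

Call:
{"api": "step_arm", "payload": {"commands": [[0,-0.068,0.14,-0.27],[0,-0.068,0.14,-0.54],[0,-0.068,0.14,-0.81],[0,-0.068,0.14,-1.09],[0,-0.068,0.14,-1.09],[0,-0.068,0.14,-1.09],[0,-0.068,0.14,-1.09],[0,-0.068,0.14,-1.09]], "jaw": 0.05}}

```text
t: 11.1
tcp_pos: [0.482, -0.2495, 0.2524]
tool_rot: [-0.216, 0.68, 0.222, 0.665]
force: [0.5, -0.3, 0.6]
finger_gap: 0.583
```

Call:
{"api": "step_arm", "payload": {"commands": [[0,0,0,-0.27],[0,0,0,-0.54],[0,0,0,-0.81],[0,0,0,-1.0],[0,0,0,-1.09],[0,0,0,-1.09],[0,0,0,-1.09],[0,0,0,-1.09]]}}

```text
t: 11.77
tcp_pos: [0.483, -0.2504, 0.2504]
tool_rot: [-0.508, 0.49, 0.521, 0.48]
force: [-0.9, -0.2, 0.1]
finger_gap: 0.583
```

```bash
python3 - <<'E'
from h import *
st();P=D(0,0,.064);P[2]+=.07;print(to(P,1.81))
p=optics.camera_params('wrist');im=optics.snapshot('wrist');cv2.imwrite("pics/w7.png",im[:,:,::-1]);np.save('w7.npy',[p],allow_pickle=True)
E
```

```text
t 11.77 tcp [ 0.483  -0.2504  0.2504] zyaw 1.63 xax [-0.023  0.003 -1.   ] F [-0.9 -0.2  0.1] q [-0.68  0.4   1.6  -0.01  1.16 -2.3 ] gap 49.8
[np.float64(0.0661), np.float64(0.0021), np.float64(0.0018), np.float64(-0.1804)]
```

View pics/w7.png

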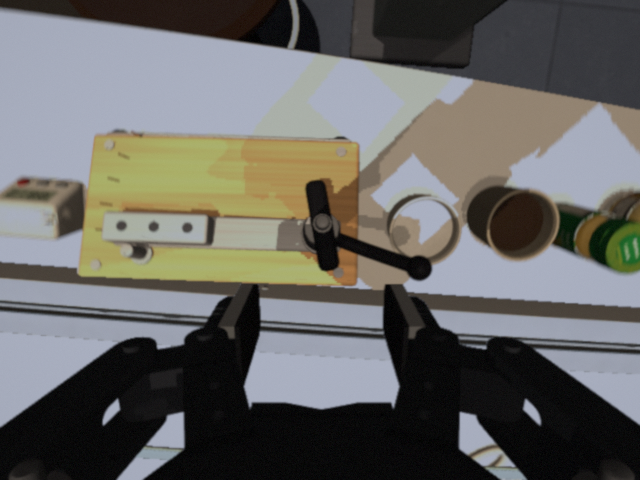

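```bash
python3 - <<'E'
from h import *
W=np.load('w7.npy',allow_pickle=True)[0]
print('tip',inD(onplane(W,(322,222),F0+.079*Nd,Nd)))
a,b=[inD(onplane(W,u,F0+.073*Nd,Nd)) for u in ((315.5,181),(329,269))];print('nut',a,b,(a+b)/2,np.arctan2(*(b-a)[[1,0]]))
P=onplane(W,(420,267),F0+.043*Nd,Nd);i=inD(P);print('ball',i,'p',np.arctan2(i[1],i[0]))
a,b=[inD(onplane(W,u,F0+.028*Nd,Nd)) for u in ((105,225),(209,230))];print('fence',a,b,np.arctan2(*(b-a)[[0,1]]))
E
python3 - <<'E'
import cv2
a=cv2.imread('pics/w7.png')[120:300,70:450];cv2.imwrite('pics/w7z.png',cv2.resize(a,None,fx=2.1,fy=2.1,interpolation=cv2.INTER_CUBIC))
E
```

```text
tip [0.0011 0.0004 0.079 ]
nut [-0.0309 -0.0056  0.073 ] [0.0343 0.007  0.073 ] [0.0017 0.0007 0.073 ] 0.19089830928052096
ball [0.0281 0.0818 0.043 ] p 1.239905259142459
fence [ 0.0026 -0.1841  0.028 ] [ 0.0031 -0.0947  0.028 ] 0.005592782849952959
```

View pics/w7z.png

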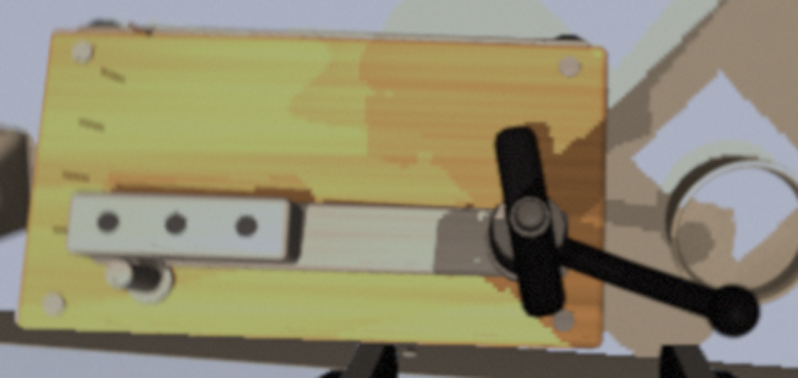

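```bash
cat >> h.py <<'E'
def nutT(turn,dz=.010,phi0=.19):
    """TCP target & zyaw when nut turned by turn"""
    ph=phi0-turn;nb=.051-.0032*turn
    P=D(.001,0,nb+.013)-np.array([0,0,dz])
    b=Xd*np.cos(ph)+Yd*np.sin(ph);return P,np.arctan2(b[1],b[0])+np.pi/2
E
python3 - <<'E'
from h import *
P,y=nutT(0);print(P,y,to(P,y)); P[2]+=.05;print(to(P,y))
E
```

```text
[ 0.48018938 -0.24851824  0.10470493] 1.7883196923708096 [np.float64(0.1457), np.float64(-0.0007), np.float64(0.0014), np.float64(-0.155)]
[np.float64(0.0957), np.float64(0.0004), np.float64(0.0016), np.float64(-0.155)]
```

Call:
{"api": "step_arm", "payload": {"commands": [[0.03,0,0.0015,-0.1],[0.06,0,0.0015,-0.155],[0.096,0,0.0015,-0.155],[0.096,0,0.0015,-0.155],[0.096,0,0.0015,-0.155]], "jaw": 0.045}}

```text
t: 12.23
tcp_pos: [0.4799, -0.2481, 0.1519]
tool_rot: [-0.542, 0.447, 0.56, 0.439]
force: [0.9, -0.5, -0.6]
finger_gap: 0.532
```

```bash
python3 - <<'E'
from h import *
st();P,y=nutT(0);print(to(P,y))
p=optics.camera_params('wrist');im=optics.snapshot('wrist');cv2.imwrite("pics/w8.png",im[:,:,::-1])
E
```

```text
t 12.23 tcp [ 0.4799 -0.2481  0.1519] zyaw 1.787 xax [-0.028  0.007 -1.   ] F [ 0.9 -0.5 -0.6] q [-0.68  0.53  1.7  -0.02  0.93 -2.45] gap 45.4
[np.float64(0.0472), np.float64(-0.0014), np.float64(-0.0011), np.float64(-0.0015)]
```

View pics/w8.png

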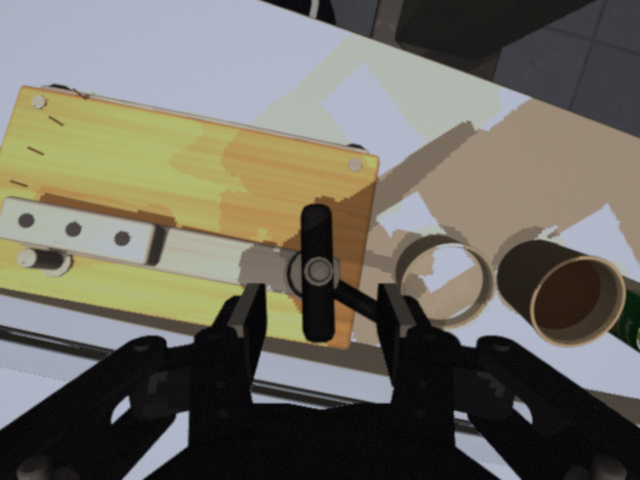

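Call:
{"api": "step_arm", "payload": {"commands": [[0.02,-0.001,-0.001,0],[0.04,-0.001,-0.001,0],[0.047,-0.001,-0.001,0],[0.047,-0.001,-0.001,0]]}}

```text
t: 12.62
tcp_pos: [0.4816, -0.25, 0.107]
tool_rot: [-0.543, 0.447, 0.558, 0.439]
force: [-0.2, -0.8, 0.2]
finger_gap: 0.528
```

Call:
{"api": "step_arm", "payload": {"commands": [[0,0,0,0],[0,0,0,0],[0,0,0,0]], "jaw": 0.025}}

```text
t: 12.87
tcp_pos: [0.4826, -0.2507, 0.1085]
tool_rot: [-0.545, 0.447, 0.557, 0.439]
force: [-0.4, 0.2, -0.9]
finger_gap: 0.297
```

```bash
python3 - <<'E'
from h import *
st()
for t in (0,.25,.5,.75,1.,1.25):P,y=nutT(t);print(t,to(P,y))
p=optics.camera_params('wrist');im=optics.snapshot('wrist');cv2.imwrite("pics/w9.png",im[:,:,::-1])
E
```

```text
t 12.87 tcp [ 0.4826 -0.2507  0.1085] zyaw 1.787 xax [-0.022  0.002 -1.   ] F [-0.4  0.2 -0.9] q [-0.68  0.6   1.73 -0.02  0.83 -2.45] gap 25.3
0 [np.float64(0.0039), np.float64(0.0018), np.float64(0.0026), np.float64(-0.0016)]
0.25 [np.float64(0.0046), np.float64(0.0015), np.float64(0.0025), np.float64(0.2676)]
0.5 [np.float64(0.0054), np.float64(0.0012), np.float64(0.0025), np.float64(0.5356)]
0.75 [np.float64(0.0061), np.float64(0.0009), np.float64(0.0024), np.float64(0.7975)]
1.0 [np.float64(0.0068), np.float64(0.0006), np.float64(0.0023), np.float64(1.0506)]
1.25 [np.float64(0.0076), np.float64(0.0003), np.float64(0.0023), np.float64(1.2945)]
```

View pics/w9.png

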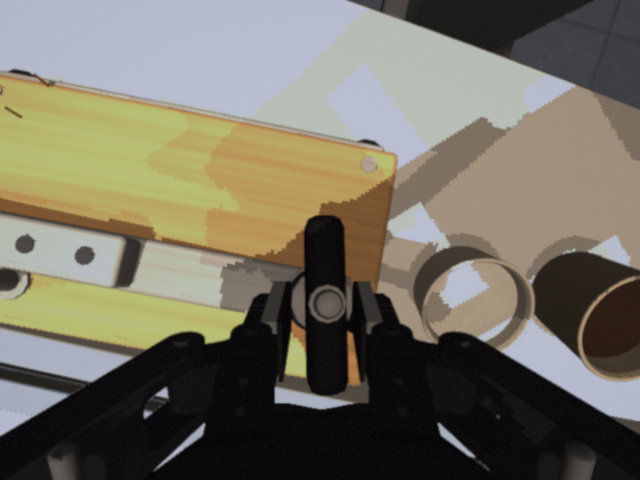

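Call:
{"api": "step_arm", "payload": {"commands": [[0.004,0.0015,0.0025,0.12],[0.0045,0.0015,0.0025,0.24],[0.005,0.0012,0.0025,0.36],[0.005,0.001,0.0025,0.48],[0.005,0.001,0.0025,0.6],[0.006,0.001,0.0025,0.72],[0.006,0.001,0.0025,0.8],[0.006,0.001,0.0025,0.8]], "jaw": 0.024}}

```text
t: 13.58
tcp_pos: [0.482, -0.2494, 0.1036]
tool_rot: [-0.332, 0.629, 0.337, 0.617]
force: [-0.3, -2.2, 2.0]
finger_gap: 0.281
```

```bash
python3 - <<'E'
from h import *
st()
print(telemetry.sense()['ft_torque'])
for t in (.5,.75,1.,1.25,1.5,1.75):P,y=nutT(t-.25);print(t,to(P,nutT(t)[1]))
p=optics.camera_params('wrist');im=optics.snapshot('wrist');cv2.imwrite("pics/w10.png",im[:,:,::-1])
E
```

```text
t 13.58 tcp [ 0.482  -0.2494  0.1036] zyaw 0.986 xax [-0.019 -0.001 -1.   ] F [-0.3 -2.2  2. ] q [-0.68  0.61  1.74 -0.02  0.81 -1.65] gap 24.0
[-0.20109077 -0.24961079  0.1091263 ]
0.5 [np.float64(-0.0003), np.float64(0.0018), np.float64(-0.0001), np.float64(-0.2653)]
0.75 [np.float64(0.0004), np.float64(0.0015), np.float64(0.0001), np.float64(-0.0034)]
1.0 [np.float64(0.0012), np.float64(0.0012), np.float64(0.0003), np.float64(0.2497)]
1.25 [np.float64(0.0019), np.float64(0.001), np.float64(0.0005), np.float64(0.4936)]
1.5 [np.float64(0.0026), np.float64(0.0007), np.float64(0.0006), np.float64(0.7302)]
1.75 [np.float64(0.0034), np.float64(0.0005), np.float64(0.0008), np.float64(0.9628)]
```

View pics/w10.png

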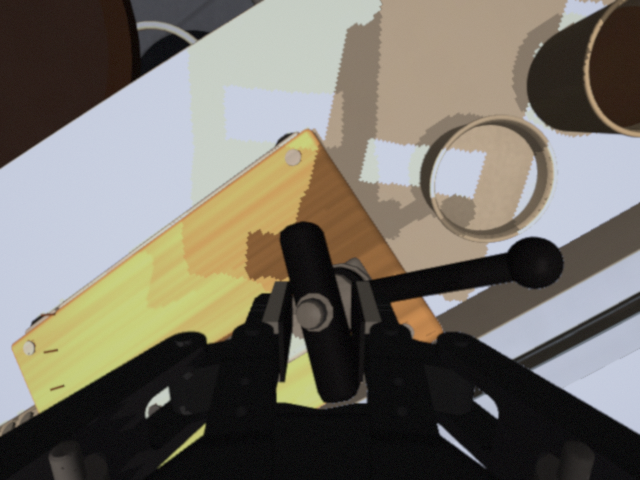

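Works: the bar turns with the fork with a small lag. Continue.

Call:
{"api": "step_arm", "payload": {"commands": [[0,0.001,0,0.12],[0.0005,0.001,0,0.24],[0.001,0.001,0,0.36],[0.001,0.001,0,0.48],[0.002,0.001,0,0.6],[0.002,0.001,0.0005,0.72],[0.002,0.001,0.0005,0.82],[0.002,0.001,0.0005,0.82]]}}

```text
t: 14.3
tcp_pos: [0.4822, -0.2496, 0.1024]
tool_rot: [-0.06, 0.711, 0.059, 0.699]
force: [0.1, -2.0, 2.1]
finger_gap: 0.279
```

```bash
python3 - <<'E'
from h import *
st()
print(telemetry.sense()['ft_torque'])
for t in (1.25,1.5,1.75,2,2.25,2.5,2.75):P,y=nutT(t-.25);print(t,to(P,nutT(t)[1]))
p=optics.camera_params('wrist');im=optics.snapshot('wrist');cv2.imwrite("pics/w11.png",im[:,:,::-1])
E
```

```text
t 14.3 tcp [ 0.4822 -0.2496  0.1024] zyaw 0.169 xax [-0.017 -0.003 -1.   ] F [ 0.1 -2.   2.1] q [-0.68  0.61  1.74 -0.02  0.8  -0.83] gap 23.8
[-0.43472091 -0.1413866   0.08103223]
1.25 [np.float64(0.0007), np.float64(0.0012), np.float64(-0.0006), np.float64(-0.3228)]
1.5 [np.float64(0.0014), np.float64(0.0011), np.float64(-0.0003), np.float64(-0.0862)]
1.75 [np.float64(0.0021), np.float64(0.0011), np.float64(0.0), np.float64(0.1464)]
2 [np.float64(0.0029), np.float64(0.0011), np.float64(0.0003), np.float64(0.3788)]
2.25 [np.float64(0.0036), np.float64(0.001), np.float64(0.0006), np.float64(0.6149)]
2.5 [np.float64(0.0043), np.float64(0.001), np.float64(0.0009), np.float64(0.8581)]
2.75 [np.float64(0.0051), np.float64(0.0009), np.float64(0.0013), np.float64(1.1104)]
```

View pics/w11.png

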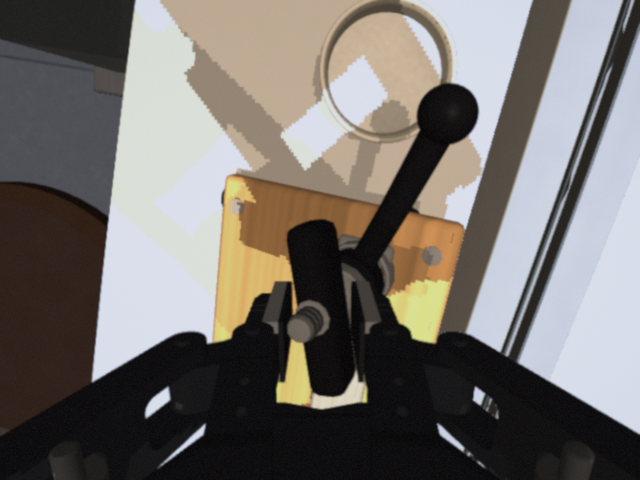

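Call:
{"api": "step_arm", "payload": {"commands": [[0.001,0.001,0,0.12],[0.0015,0.001,0,0.24],[0.002,0.001,0,0.36],[0.003,0.001,0,0.48],[0.003,0.001,0,0.6],[0.004,0.001,0.0005,0.72],[0.004,0.001,0.001,0.82],[0.004,0.001,0.001,0.82]]}}

```text
t: 15.02
tcp_pos: [0.4837, -0.2479, 0.0992]
tool_rot: [0.222, 0.675, -0.228, 0.666]
force: [1.0, 0.1, 4.9]
finger_gap: 0.283
```

```bash
python3 - <<'E'
from h import *
st()
print(telemetry.sense()['ft_torque'])
for t in (2.5,2.75,3.,3.25,3.5):P,y=nutT(t-.25);print(t,to(P,nutT(t)[1]))
p=optics.camera_params('wrist');im=optics.snapshot('wrist');cv2.imwrite("pics/w12.png",im[:,:,::-1])
E
```

```text
t 15.02 tcp [ 0.4837 -0.2479  0.0992] zyaw -0.648 xax [-0.015 -0.003 -1.   ] F [1.  0.1 4.9] q [-0.67  0.62  1.74 -0.02  0.79 -0.01] gap 24.2
[ 0.19398434 -0.27937624 -0.01708689]
2.5 [np.float64(0.0012), np.float64(-0.0009), np.float64(-0.0002), np.float64(0.0412)]
2.75 [np.float64(0.0019), np.float64(-0.0007), np.float64(0.0), np.float64(0.2935)]
3.0 [np.float64(0.0027), np.float64(-0.0005), np.float64(0.0003), np.float64(0.5547)]
3.25 [np.float64(0.0034), np.float64(-0.0004), np.float64(0.0005), np.float64(0.8223)]
3.5 [np.float64(0.0041), np.float64(-0.0002), np.float64(0.0007), np.float64(1.0916)]
```

View pics/w12.png

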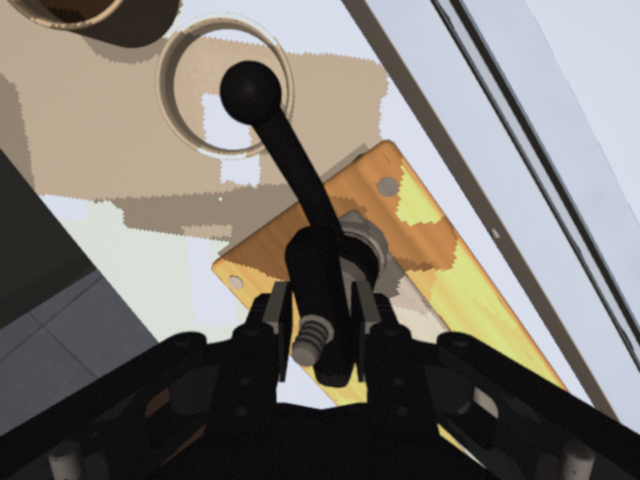

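Call:
{"api": "step_arm", "payload": {"commands": [[0,0,0,0.12],[0.0005,0,0,0.24],[0.001,0,0,0.36],[0.001,0,0,0.48],[0.0015,0,0,0.6],[0.0015,0,0,0.7],[0.0015,0,0,0.7]]}}

```text
t: 15.65
tcp_pos: [0.4844, -0.2482, 0.0981]
tool_rot: [0.436, 0.556, -0.444, 0.551]
force: [1.1, -1.3, 1.2]
finger_gap: 0.282
```

```bash
python3 - <<'E'
from h import *
st()
print(telemetry.sense()['ft_torque'])
for t in (3.,3.25,3.5):P,y=nutT(t-.25);print(t,to(P,nutT(t)[1]))
p=optics.camera_params('wrist');im=optics.snapshot('wrist');cv2.imwrite("pics/w13.png",im[:,:,::-1]);np.save('w13.npy',[p],allow_pickle=True)
E
```

```text
t 15.65 tcp [ 0.4844 -0.2482  0.0981] zyaw -1.343 xax [-0.013 -0.004 -1.   ] F [ 1.1 -1.3  1.2] q [-0.67  0.62  1.74 -0.02  0.79  0.68] gap 24.0
[-0.27702278 -0.4380999   0.15133765]
3.0 [np.float64(0.0015), np.float64(-0.0009), np.float64(0.0), np.float64(-0.1404)]
3.25 [np.float64(0.0023), np.float64(-0.0006), np.float64(0.0001), np.float64(0.1272)]
3.5 [np.float64(0.003), np.float64(-0.0003), np.float64(0.0001), np.float64(0.3965)]
```

View pics/w13.png

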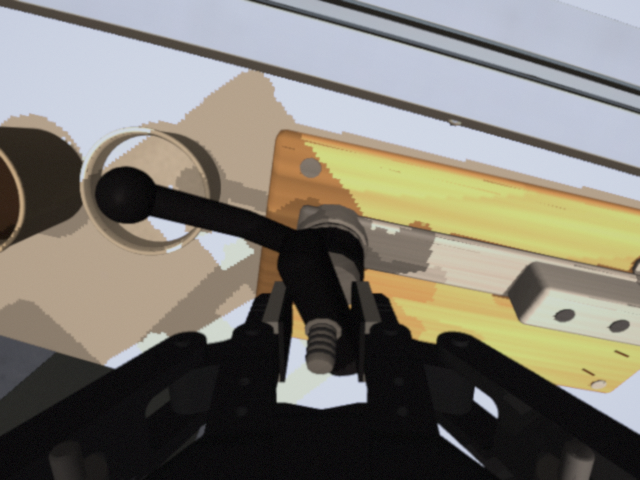

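Call:
{"api": "step_arm", "payload": {"commands": [[0.0,0,0,0.1],[0.0005,0,0,0.2],[0.001,0,0,0.3],[0.001,0,0,0.4],[0.001,0,0,0.4]]}}

```text
t: 16.12
tcp_pos: [0.485, -0.249, 0.0971]
tool_rot: [-0.535, -0.458, 0.544, -0.455]
force: [1.8, -2.5, -0.8]
finger_gap: 0.281
```

```bash
python3 - <<'E'
from h import *
st()
print(telemetry.sense()['ft_torque'])
p=optics.camera_params('wrist');im=optics.snapshot('wrist');cv2.imwrite("pics/w14.png",im[:,:,::-1])
E
```

```text
t 16.12 tcp [ 0.485  -0.249   0.0971] zyaw -1.737 xax [-0.012 -0.005 -1.   ] F [ 1.8 -2.5 -0.8] q [-0.67  0.62  1.74 -0.02  0.79  1.08] gap 24.0
[-0.44621154 -0.4023304   0.22536727]
```

View pics/w14.png

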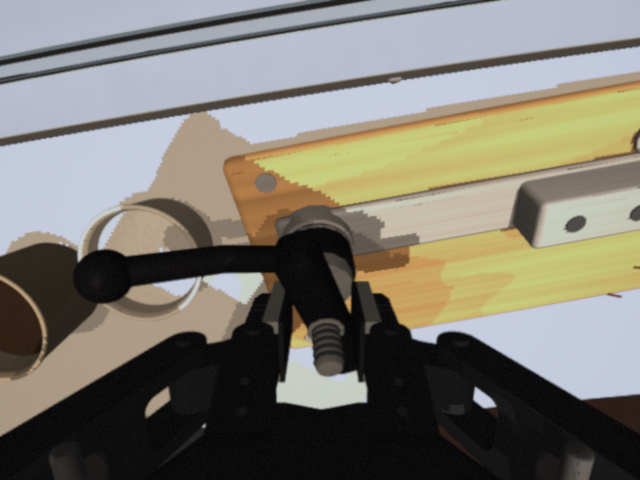

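Call:
{"api": "step_arm", "payload": {"commands": [[0.0,0,0,0.1],[0.0,0,0,0.16],[0.0,0,0,0.16],[0.0,0,0,0.16]]}}

```text
t: 16.5
tcp_pos: [0.4852, -0.2492, 0.0968]
tool_rot: [-0.569, -0.415, 0.578, -0.413]
force: [2.3, -2.5, -2.6]
finger_gap: 0.279
```

```bash
python3 - <<'E'
from h import *
st()
print(telemetry.sense()['ft_torque'])
E
```

```text
t 16.5 tcp [ 0.4852 -0.2492  0.0968] zyaw -1.89 xax [-0.012 -0.006 -1.   ] F [ 2.3 -2.5 -2.6] q [-0.67  0.62  1.74 -0.02  0.79  1.23] gap 23.8
[-0.41023243 -0.47552476  0.21596239]
```

Call:
{"api": "step_arm", "payload": {"commands": [[0,0,0,-0.05],[0,0,0,-0.1],[0,0,0,-0.1],[-0.02,0,0,-0.1],[-0.06,0,0,-0.1],[-0.1,0,0,-0.1],[-0.13,0,0,-0.1],[-0.13,0,0,-0.1]], "jaw": 0.04}}

```text
t: 17.17
tcp_pos: [0.4892, -0.2499, 0.233]
tool_rot: [-0.548, -0.44, 0.555, -0.445]
force: [1.1, 0.8, 1.0]
finger_gap: 0.469
```

```bash
python3 - <<'E'
from h import *
st()
p=optics.camera_params('wrist');im=optics.snapshot('wrist');cv2.imwrite("pics/w15.png",im[:,:,::-1]);np.save('w15.npy',[p],allow_pickle=True)
E
```

```text
t 17.17 tcp [ 0.4892 -0.2499  0.233 ] zyaw -1.789 xax [-0.003 -0.012 -1.   ] F [1.1 0.8 1. ] q [-0.67  0.42  1.62 -0.01  1.09  1.12] gap 40.1
```

View pics/w15.png

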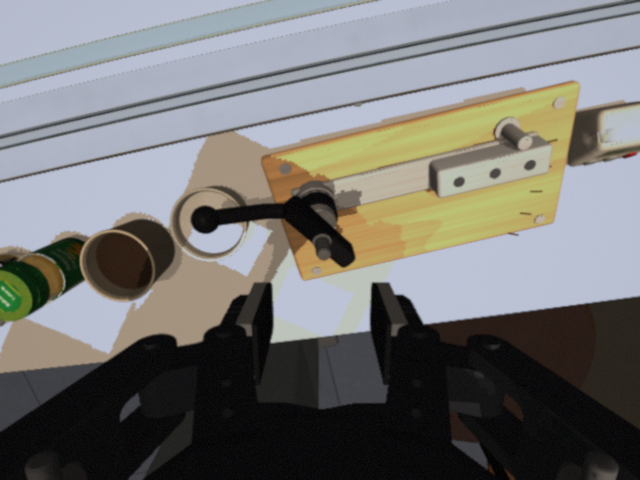

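```bash
python3 - <<'E'
import cv2
a=cv2.imread('pics/w15.png')[80:290,180:420];cv2.imwrite('pics/w15z.png',cv2.resize(a,None,fx=2.5,fy=2.5,interpolation=cv2.INTER_CUBIC))
E
```

```text
(no output)
```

View pics/w15z.png

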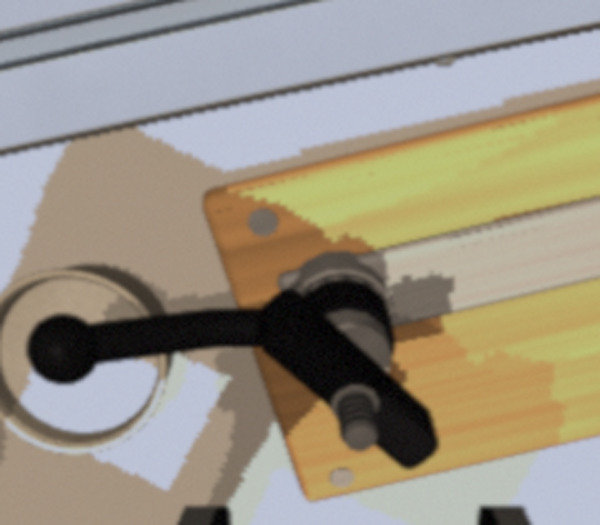

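```bash
python3 - <<'E'
from h import *
W=np.load('w15.npy',allow_pickle=True)[0];u=lambda a:(a[0]/2.5+180-.3,a[1]/2.5+80-.3)
for n in (.05,.062):
  for A,B in (((310,300),(430,408)),((265,345),(400,465))):
    a,b=[inD(onplane(W,u(x),F0+n*Nd,Nd)) for x in (A,B)];d=a-b;ph=np.arctan2(d[1],d[0]);print(n,a,b,ph,(.19-ph),.19-ph+np.pi)
P=onplane(W,u((62,350)),F0+.043*Nd,Nd);i=inD(P);print('ball',i,np.arctan2(i[1],i[0]))
print('studtip',inD(onplane(W,u((362,435)),F0+.079*Nd,Nd)))
E
```

```text
0.05 [0.0309 0.0057 0.05  ] [-0.0171 -0.021   0.05  ] 0.5076290083213495 -0.3176290083213495 2.8239636452684436
0.05 [0.0196 0.0219 0.05  ] [-0.0376 -0.0077  0.05  ] 0.4775356049317732 -0.2875356049317732 2.85405704865802
0.062 [0.0382 0.0047 0.062 ] [-0.0073 -0.0207  0.062 ] 0.509148827707522 -0.319148827707522 2.8224438258822713
0.062 [0.0275 0.02   0.062 ] [-0.0267 -0.0081  0.062 ] 0.4782985752821995 -0.2882985752821995 2.8532940783075937
ball [0.0295 0.0805 0.043 ] 1.2195340478468104
studtip [ 0.0027 -0.0003  0.079 ]
```

```bash
python3 - <<'E'
from h import *
st();P,_=nutT(2.84,.009);print(P);print(to(P,-1.035));P[2]+=.045;print(to(P,-1.035))
E
```

```text
t 17.22 tcp [ 0.4878 -0.249   0.2302] zyaw -1.789 xax [-0.007 -0.009 -1.   ] F [-0.4  0.5 -0.9] q [-0.67  0.43  1.63 -0.01  1.09  1.12] gap 40.4
[ 0.48359351 -0.24847398  0.09727868]
[np.float64(0.1329), np.float64(-0.0036), np.float64(-0.0009), np.float64(-0.7539)]
[np.float64(0.0879), np.float64(-0.0038), np.float64(-0.0005), np.float64(-0.7539)]
```

Call:
{"api": "step_arm", "payload": {"commands": [[0.02,-0.004,-0.001,-0.12],[0.04,-0.004,-0.001,-0.24],[0.06,-0.004,-0.001,-0.36],[0.088,-0.004,-0.001,-0.48],[0.088,-0.004,-0.001,-0.6],[0.088,-0.004,-0.001,-0.72],[0.088,-0.004,-0.001,-0.754],[0.088,-0.004,-0.001,-0.754]]}}

```text
t: 17.88
tcp_pos: [0.4817, -0.2464, 0.1403]
tool_rot: [0.346, 0.617, -0.353, 0.612]
force: [0.9, 0.3, -0.1]
finger_gap: 0.468
```

```bash
python3 - <<'E'
from h import *
st();P,_=nutT(2.84,.009);print(to(P,-1.035))
p=optics.camera_params('wrist');im=optics.snapshot('wrist');cv2.imwrite("pics/w16.png",im[:,:,::-1])
E
```

```text
t 17.88 tcp [ 0.4817 -0.2464  0.1403] zyaw -1.034 xax [-0.011 -0.005 -1.   ] F [ 0.9  0.3 -0.1] q [-0.67  0.55  1.72 -0.01  0.88  0.37] gap 40.0
[np.float64(0.043), np.float64(0.0011), np.float64(0.0028), np.float64(0.0008)]
```

View pics/w16.png

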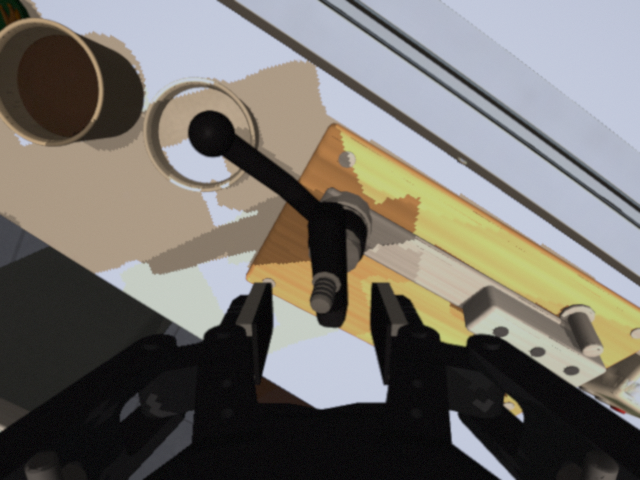

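Call:
{"api": "step_arm", "payload": {"commands": [[0.015,0.001,0.003,0],[0.03,0.001,0.003,0],[0.043,0.001,0.003,0],[0.043,0.001,0.003,0],[0.043,0.001,0.003,0]]}}

```text
t: 18.35
tcp_pos: [0.483, -0.2481, 0.0967]
tool_rot: [0.347, 0.618, -0.354, 0.611]
force: [-0.2, -0.4, -0.4]
finger_gap: 0.465
```

Call:
{"api": "step_arm", "payload": {"commands": [[0,0,0,0],[0,0,0,0],[0,0,0,0],[0,0,0,0]], "jaw": 0, "grip_force": 30}}

```text
t: 18.68
tcp_pos: [0.4838, -0.2493, 0.0976]
tool_rot: [0.346, 0.617, -0.354, 0.612]
force: [0.5, -1.8, 0.7]
finger_gap: 0.208
```

```bash
python3 - <<'E'
from h import *
st();P,_=nutT(2.84,.009);print(to(P,-1.035));print(telemetry.sense()['ft_torque'])
p=optics.camera_params('wrist');im=optics.snapshot('wrist');cv2.imwrite("pics/w17.png",im[:,:,::-1])
E
```

```text
t 18.68 tcp [ 0.4838 -0.2493  0.0976] zyaw -1.036 xax [-0.011 -0.006 -1.   ] F [ 0.5 -1.8  0.7] q [-0.67  0.62  1.74 -0.02  0.78  0.37] gap 17.7
[np.float64(0.0003), np.float64(0.0002), np.float64(-0.0008), np.float64(-0.0012)]
[-0.77783673 -0.05677798 -0.03523732]
```

View pics/w17.png

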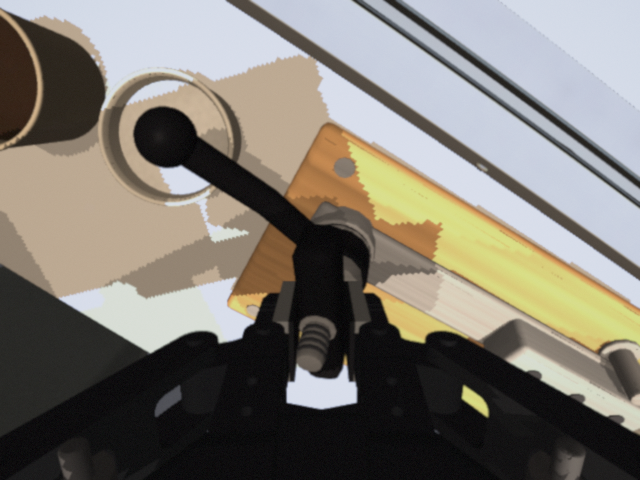

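Call:
{"api": "step_arm", "payload": {"commands": [[0.0,0,0,0.08],[0.0005,0,0,0.16],[0.0005,0,0,0.24],[0.001,0,0,0.32],[0.001,0,0,0.4],[0.001,0,0,0.48],[0.001,0,0,0.5],[0.001,0,0,0.5]]}}

```text
t: 19.4
tcp_pos: [0.4842, -0.2493, 0.0971]
tool_rot: [0.487, 0.51, -0.495, 0.508]
force: [0.0, -1.0, 2.7]
finger_gap: 0.177
```

```bash
python3 - <<'E'
from h import *
st();print(telemetry.sense()['ft_torque'])
p=optics.camera_params('wrist');im=optics.snapshot('wrist');cv2.imwrite("pics/w18.png",im[:,:,::-1])
E
```

```text
t 19.4 tcp [ 0.4842 -0.2493  0.0971] zyaw -1.535 xax [-0.01  -0.006 -1.   ] F [ 0.  -1.   2.7] q [-0.67  0.62  1.74 -0.02  0.78  0.87] gap 15.1
[ 0.0191488  -0.28132563  0.26271815]
```

View pics/w18.png

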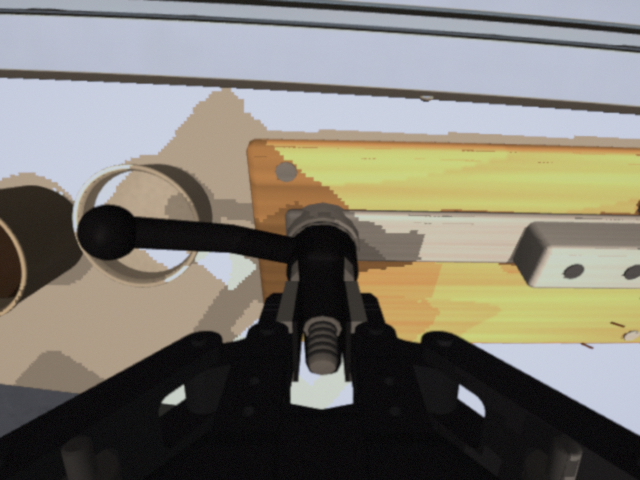

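Call:
{"api": "step_arm", "payload": {"commands": [[0,0,0,0],[0,0,0,0],[0,0,0,0],[-0.02,0,0,0],[-0.06,0,0,0],[-0.1,0,0,0],[-0.13,0,0,0],[-0.13,0,0,0]], "jaw": 0.045}}

```text
t: 20.12
tcp_pos: [0.4886, -0.2506, 0.2334]
tool_rot: [0.487, 0.506, -0.494, 0.512]
force: [-0.6, -0.1, -0.8]
finger_gap: 0.526
```

Call:
{"api": "step_arm", "payload": {"commands": [[-0.01,0.03,0,0],[-0.02,0.06,0,0],[-0.02,-0.06,0,0],[-0.02,-0.1,0,0],[-0.02,-0.1,0,0],[-0.02,-0.1,0,0],[-0.02,-0.1,0,0]]}}

```text
t: 20.7
tcp_pos: [0.3819, -0.2508, 0.2517]
tool_rot: [0.487, 0.509, -0.495, 0.508]
force: [-0.5, 0.9, 0.7]
finger_gap: 0.528
```

```bash
python3 - <<'E'
from h import *
st()
p=optics.camera_params('wrist');im=optics.snapshot('wrist');cv2.imwrite("pics/w19.png",im[:,:,::-1]);np.save('w19.npy',[p],allow_pickle=True)
E
```

```text
t 20.7 tcp [ 0.3819 -0.2508  0.2517] zyaw -1.537 xax [-0.008 -0.008 -1.   ] F [-0.5  0.9  0.7] q [-0.82  0.27  1.81 -0.01  1.06  0.72] gap 45.1
```

View pics/w19.png

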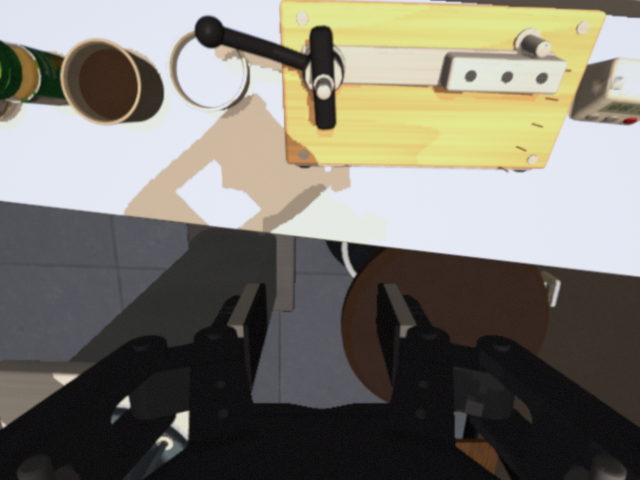

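```bash
python3 - <<'E'
from h import *
W=np.load('w19.npy',allow_pickle=True)[0]
for n in (.061,):
  a,b=[inD(onplane(W,u,F0+n*Nd,Nd)) for u in ((321,30),(325.5,127))];d=a-b;ph=np.arctan2(d[1],d[0]);print(a,b,ph,.19-ph+np.pi)
i=inD(onplane(W,(209,32),F0+.043*Nd,Nd));print('ball',i,np.arctan2(i[1],i[0]))
a,b=[inD(onplane(W,u,F0+.028*Nd,Nd)) for u in ((446,76),(565,81))];a,b=[inD(onplane(W,u,F0+.028*Nd,Nd)) for u in ((446,91),(560,94))];print('fence lower edge',a,b,np.arctan2(*(a-b)[[0,1]]))
im=cv2.imread('pics/w19.png')[0:180,160:600];cv2.imwrite('pics/w19z.png',cv2.resize(im,None,fx=1.8,fy=1.8,interpolation=cv2.INTER_CUBIC))
# bystanders vs start
im=optics.snapshot('top');cv2.imwrite('pics/t19.png',im[200:290,200:600,::-1].repeat(2,0).repeat(2,1))
E
```

```text
[0.0351 0.0027 0.061 ] [-0.0301 -0.0021  0.061 ] 0.0734870602875876 3.2581055933022056
ball [0.0297 0.0802 0.043 ] 1.2161312855701587
fence lower edge [-0.011  -0.0977  0.028 ] [-0.0101 -0.1906  0.028 ] -0.00968753331898069
```

View pics/w19z.png

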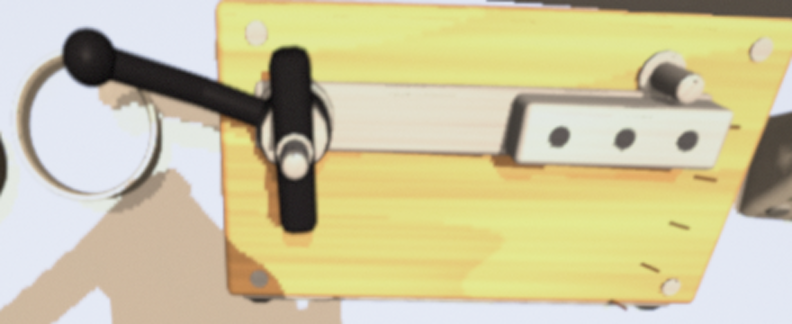

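View pics/t19.png

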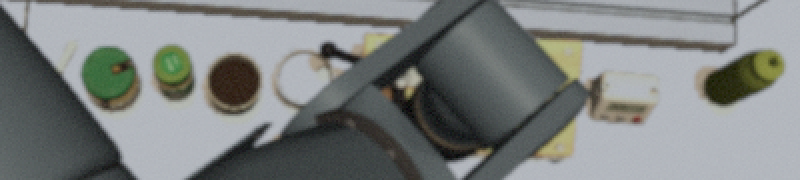

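```bash
python3 - <<'E'
from h import *
st();print(manip.sign_off())
E
```

```text
t 20.8 tcp [ 0.3873 -0.2535  0.253 ] zyaw -1.536 xax [-0.001 -0.013 -1.   ] F [ 0.5  0.6 -0.3] q [-0.82  0.28  1.8  -0.01  1.05  0.73] gap 44.9
the job is handed in; nothing more can be done
None
```

The slicing stand is set and handed in at 20.8 s on the robot's clock, well under 72 s. The order was bar, lever, then nut.

- **Guide bar:** I pushed it up the slope near its free end until it stopped against the pin at about 10 N. In the last picture it is still parallel to the deck, within about 0.01 rad.
- **Clamp lever:** I swung it clockwise to its end. The ball's direction in the last picture gives a turn of about 1.20 rad, and the nut work did not move it.
- **Lock nut:** I ran it down with the open fingers as a fork, but that stalled at about 2.84 rad, just where the nut meets the hub. I then gripped the bar and tightened it to about 3.26 rad, past the 3.1 needed. The wrist moment about the vertical rose to about 0.26 N m. The 3.26 figure has about ±0.06 rad of picture error and assumes the nut started at 0, which I could not check.
- **Surroundings:** I retracted the gripper clear before handing in. The last top view shows the cup, ramekin, jars and timer upright and where they were, judged by eye. The arm hid part of that view, so the teaspoon was only partly visible.

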